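Load and bolt down the exposure chamber

TASK

Hang every U-bent test strip from the drying stand over the specimen bar in the chamber, legs either side of the bar and one strip to a bay between the collars; then swing the cover down flat onto its seal. Tighten its four wing knobs clockwise in two passes, crosswise each time (after a knob comes the one diagonally opposite): bring each to about halfway first, and only when all four are there turn each on to its stop. Leave the flask, beaker and petri dish alone.

Things in the scene. Friction and masses are not known exactly. Their poses are not given: they have to be found in the camera images.
- chamber: steel tub fixed on the bench, mouth 112 (its x) x 170 mm (y) inside, walls 5 mm, flange 188 x 226 mm. Origin: on the bench under the mouth's centre; x towards the hinge, away from the robot, y left, z up. Flange top at z 102 mm, seal top and closed cover's underside 105 mm, inner floor 16 mm. Turned up to 0.15 rad
- bar_mid (a point): middle of the axis of the specimen bar, in the chamber 83 mm above the bench. The bar is round, 14 mm thick, 170 mm long, along the chamber's y; five collars (22 mm thick, 5 mm wide) divide it into four bays, each 33 mm clear, centred 57 and 19 mm either side of this point along y. Axes as the chamber's
- cover (a joint): hinge angle of the cover (rad): 0 closed flat on the seal, grows as it swings up and back, stop at 2.0; starts open at 1.68 to 1.85. Hinge axis along the chamber's y, 105 mm behind its centre (+x), 105 mm above the bench. Stiff (0.7 N m of friction; cover 0.45 kg): it stays where it is left, so draw it down all the way
- cover_handle (a point): middle of the grip bar of the cover's bow handle: round, 10 mm thick, 84 mm long, parallel to the hinge, 190 mm from the hinge axis along the cover, 45 mm above its underside; 32 mm clear to the cover's face (8 mm thick frame, clear window). Closed: on top near the front edge between the front knobs. Open: at the top, on the far side. Axes as the cover's
- knob_front_left (a joint): angle of the front-left cover knob (rad): 0 backed off, grows clockwise seen from above, 2.6 home against its stop (it sinks 3.4 mm on the way); starts at 0 to 0.3. At 0 its wings lie along the chamber's x. About 0.12 N m turns it; it stays where it is left
- knob_front_right (a joint): angle of the front-right cover knob (rad): 0 backed off, grows clockwise seen from above, 2.6 home against its stop (it sinks 3.4 mm on the way); starts at 0 to 0.3. At 0 its wings lie along the chamber's x. About 0.12 N m turns it; it stays where it is left
- knob_back_right (a joint): angle of the back-right cover knob (rad): 0 backed off, grows clockwise seen from above, 2.6 home against its stop (it sinks 3.4 mm on the way); starts at 0 to 0.3. At 0 its wings lie along the chamber's x. About 0.12 N m turns it; it stays where it is left
- knob_back_left (a joint): angle of the back-left cover knob (rad): 0 backed off, grows clockwise seen from above, 2.6 home against its stop (it sinks 3.4 mm on the way); starts at 0 to 0.3. At 0 its wings lie along the chamber's x. About 0.12 N m turns it; it stays where it is left
- knob_front_left_grip (a point): centre of the wings of the front-left knob (seen from the robot), on its axis: a black bar 48 mm long (its x), 12 mm thick (y), 22 mm tall, centred 28.5 mm above the cover's face at 0. The knobs stand at the cover's corners, 148 mm apart front to back, 192 mm side to side; upright when the cover is closed
- knob_front_right_grip (a point): centre of the wings of the front-right knob (seen from the robot), on its axis: a black bar 48 mm long (its x), 12 mm thick (y), 22 mm tall, centred 28.5 mm above the cover's face at 0. The knobs stand at the cover's corners, 148 mm apart front to back, 192 mm side to side; upright when the cover is closed
- knob_back_right_grip (a point): centre of the wings of the back-right knob (seen from the robot), on its axis: a black bar 48 mm long (its x), 12 mm thick (y), 22 mm tall, centred 28.5 mm above the cover's face at 0. The knobs stand at the cover's corners, 148 mm apart front to back, 192 mm side to side; upright when the cover is closed
- knob_back_left_grip (a point): centre of the wings of the back-left knob (seen from the robot), on its axis: a black bar 48 mm long (its x), 12 mm thick (y), 22 mm tall, centred 28.5 mm above the cover's face at 0. The knobs stand at the cover's corners, 148 mm apart front to back, 192 mm side to side; upright when the cover is closed
- strip_1: U-bent strip of bare aluminium, at the start astride the stand's board, legs down, across it: 34 mm outer span of the legs (its x), 24 mm wide (y), 62 mm tall, 4 mm thick, 26 mm inner gap open below, 25 to 50 g; legs straight up to 52 mm, bends above. Origin: middle between the leg ends, at their level; z towards the crown. Two to four strips are there
- strip_2: U-bent strip of bare aluminium, at the start astride the stand's board, legs down, across it: 34 mm outer span of the legs (its x), 24 mm wide (y), 62 mm tall, 4 mm thick, 26 mm inner gap open below, 25 to 50 g; legs straight up to 52 mm, bends above. Origin: middle between the leg ends, at their level; z towards the crown. Two to four strips are there
- strip_3: U-bent strip of bare aluminium, at the start astride the stand's board, legs down, across it: 34 mm outer span of the legs (its x), 24 mm wide (y), 62 mm tall, 4 mm thick, 26 mm inner gap open below, 25 to 50 g; legs straight up to 52 mm, bends above. Origin: middle between the leg ends, at their level; z towards the crown. Two to four strips are there
- strip_4: U-bent strip of bare aluminium, at the start astride the stand's board, legs down, across it: 34 mm outer span of the legs (its x), 24 mm wide (y), 62 mm tall, 4 mm thick, 26 mm inner gap open below, 25 to 50 g; legs straight up to 52 mm, bends above. Origin: middle between the leg ends, at their level; z towards the crown. Two to four strips are there
- strip_1_crown (a point): middle of the underside of the crown of strip_1, 58 mm above its origin; 7 mm above the bar's axis when the strip hangs. Axes as the strip's
- strip_2_crown (a point): middle of the underside of the crown of strip_2, 58 mm above its origin; 7 mm above the bar's axis when the strip hangs. Axes as the strip's
- strip_3_crown (a point): middle of the underside of the crown of strip_3, 58 mm above its origin; 7 mm above the bar's axis when the strip hangs. Axes as the strip's
- strip_4_crown (a point): middle of the underside of the crown of strip_4, 58 mm above its origin; 7 mm above the bar's axis when the strip hangs. Axes as the strip's
- stand: wooden drying stand, loose on the bench to the left, 0.9 kg: base 76 (its x) x 218 mm (y), 12 mm thick; on it along y a board on edge, 18 mm thick, 188 mm clear between two end cheeks (46 mm wide, 92 mm tall), top 76 mm above the bench. Origin: under its centre. The strips sit astride the board at the start, at any places along it
- flask: conical glass flask, 64 mm wide, 105 mm tall, standing loose on the bench: leave it alone
- beaker: small glass beaker, 50 mm wide, 58 mm tall, loose to the right of the chamber: leave it alone
- petri: closed petri dish, 61 mm wide, 14 mm tall, loose at the front right: leave it alone
Not all that is in view belongs to the job. What is shaped like the strip_1 but pink is not meant.

How it is judged:
By the outcome, as a careful person would: the job done as asked, in the order asked, and still so for the second after the job is handed in, with the robot touching nothing.
Of strip_1, strip_2, strip_3, strip_4 only 2 to 4 are there at a start; the rules pass over those that are not, and their reading is None.
At some moment in a run one of stand may be knocked a few centimetres aside while the robot is not near it.
Once in a run the grip may slacken for a moment while it holds something.
It also fails if it takes over 208 s, if anything falls off the work surface, if the arm or the gripper's body presses on something with over 40 N, if the wrist force passes 120 N, or if a joint passes its speed limit or range.

ROBOT

A 6-joint arm with a two-finger parallel gripper is mounted at the origin on a cart in front of the work surface, level with it; the furniture and walls round the work are solid. World frame = base frame: x ahead of the robot, y to its left, z up, the work surface at z = 0. Lengths are in m, angles in rad, forces in N, time in s.
With the tool pointing down it reaches from about 0.3 to 0.775 m from the base axis. Payload 14.6 kg.
Tool frame: the origin (TCP) lies on the centre line of the jaws, within the pads' length; the fingertips stand 14 mm ahead of it and the grasp point (between the pads) lies 5 mm behind it; x points along the fingers, y is the direction in which the jaws open and shut, and the axes are right-handed (so a half turn about x gives the same grasp; the last joint's range is limited). The gripper opens to 94 mm and grips with 3 to 60 N. Pads are 16 mm wide; open, the fingers measure 119 mm over their backs; the gripper's body (75 mm by 177 mm) begins 78 mm behind the grasp point.
Start: joints at [-1.412, 0.3, 1.521, -0, 1.321, -0.067], TCP at [0.123, -0.536, 0.219] pointing down, gripper open.
Joint ranges: [-3.03, 3.03], [-0.79, 2.21], [0.23, 2.52], [-1.04, 4.18], [0, 3.07], [-2.55, 2.55]. Speed limits (rad/s): [2.22, 2.22, 2.57, 3.14, 3.14, 3.14].

INTERFACE

Orientations are given as [roll, pitch, yaw] about the fixed x, y, z axes, in that order (R = Rz(yaw) Ry(pitch) Rx(roll)).
In Python, from station import * gives the robot as it stands. The module is installed in compiled form; this text tells all that it offers.
- The arm moves only by the shell command python3 -m handwheel 'ROWS' [FORCE]. ROWS is JSON, a list of rows, each a list of 3 entries, a list of its own where there are three numbers: the shift along the tool's x, y, z in mm, then the turn about the tool's x in rad, then the gripper command: -1 is fully open, 1 is shut, values between are in proportion. In form: [[[dx, dy, dz], spin, gripper], ...]. A call has exactly 5 rows; each row is the pose to reach, as a shift and turn from the pose measured when the call began, along the tool's axes at that moment; what a row does not reach only later rows make up. A row lasts 1/10 s, in which the tool goes at most 50 mm and 8.59 degrees, less where a joint would pass 70% of its speed; a pose out of reach is approached as far as the arm can. A call with a gripper value outside its range is refused whole. The fingers move at their own pace and stop on an object; FORCE is the grip in N (left out, the last holds). Time passes only in rows, so rows that repeat a pose let the fingers close, or fill a call up. It gives the time, the measured TCP pose, the force and the opening at its end, in the units of the state.
- get_obs(): the state, without advancing time (a new reading comes with each control period).
- camera(name): name is "side" or "top"; returns (picture, depth): 420x560x3 uint8, blue, green, red; 420x560 float32, m along the optical axis (not along the pixel's ray), 0 where there is no reading.
- camera_info(name): a dict with "fx", "fy", "cx", "cy" (pixels), "extrinsics" (4x4, takes a point from camera to world coordinates). Camera axes: x right, y down, z forward; pixel columns grow to the right and rows downward; lengths in m; the calibration is good to about 2 mm. A picture is of the moment at which its call begins. camera_info takes no time and is no camera call.
- hand_in(): hands the job in, once; it reports no verdict.
The state is a dict: "time_s": time; "qpos": joint angles; "joint_vel": joint speeds; "tau": joint torques, N m; "ee_pos": TCP position; "eef_rot": TCP orientation; "force": force on the tool from outside, world axes, zero at the start; "moment": the same for the moment, N m; "grip_width": finger opening in m.
Only numpy, scipy, OpenCV 4.12 (cv2) and the standard library are available. Lean on these libraries where they do the work, as an engineer would, in place of code of your own. Each camera call takes 0.05 s, during which the arm holds its last target. There are 200 camera calls.

## Working session

There is one attempt and no reset: what is moved stays moved. The work goes in short steps, Python scripts to look and compute and a shell command to move; the robot and the scene stay as the last step left them, time stands still between calls to the robot, and variables do not carry over. Pictures are saved under pics/ and viewed, about 12 in all and at most 16, crops included, and the job is handed in when it is done.

```bash
mkdir -p pics; cat > h.py <<'E'
from station import *
import numpy as np, cv2
def px2ray(n,u,v):
    c=camera_info(n);E=np.array(c["extrinsics"])
    d=E[:3,:3]@np.array([(u-c["cx"])/c["fx"],(v-c["cy"])/c["fy"],1]);return E[:3,3],d
def onz(n,u,v,z):
    o,d=px2ray(n,u,v);return o+d*(z-o[2])/d[2]
def proj(n,p):
    c=camera_info(n);E=np.linalg.inv(np.array(c["extrinsics"]));q=E[:3,:3]@np.array(p)+E[:3,3]
    return q[0]/q[2]*c["fx"]+c["cx"],q[1]/q[2]*c["fy"]+c["cy"]
def cloud(n,D):
    c=camera_info(n);E=np.array(c["extrinsics"]);v,u=np.mgrid[:420,:560]
    P=np.stack([(u-c["cx"])/c["fx"]*D,(v-c["cy"])/c["fy"]*D,D],-1)@E[:3,:3].T+E[:3,3]
    P[D==0]=np.nan;return P
def snap(tag,names=("top","side")):
    r={}
    for n in names:
        I,D=camera(n);cv2.imwrite(f"pics/{tag}_{n}.png",I);np.save(f"/tmp/{tag}_{n}.npy",D);r[n]=(I,D)
    return r
E
python3 - <<'E'
from h import *
np.set_printoptions(precision=3,suppress=True)
r=snap("a")
for n in r:
    c=camera_info(n);print(n,c["fx"],c["cx"],c["cy"],np.array(c["extrinsics"]))
print(get_obs())
E
```

```text
top 503.8092299316769 274.3543881357327 204.74047020156442 [[ 0.012 -0.994  0.106  0.371]
 [-1.    -0.012  0.002  0.036]
 [-0.    -0.106 -0.994  1.525]
 [ 0.     0.     0.     1.   ]]
side 381.15341199179636 275.5134710208698 214.3639667724011 [[-0.952 -0.175  0.252  0.259]
 [-0.306  0.533 -0.789  0.777]
 [ 0.004 -0.828 -0.561  0.656]
 [ 0.     0.     0.     1.   ]]
{'time_s': 0.1, 'qpos': array([-1.412,  0.3  ,  1.522,  0.   ,  1.321, -0.067]), 'joint_vel': array([ 0.001, -0.002, -0.002,  0.   , -0.001, -0.001]), 'tau': array([  0.002, -53.264, -35.328,   0.071,   0.023,  -0.   ]), 'ee_pos': array([ 0.123, -0.536,  0.219]), 'eef_rot': array([-1.644,  1.57 ,  1.723]), 'force': array([ 0.007, -0.243,  0.749]), 'moment': array([ 0.02 , -0.012,  0.008]), 'grip_width': 0.09372604367427378}
```

View pics/a_top.png

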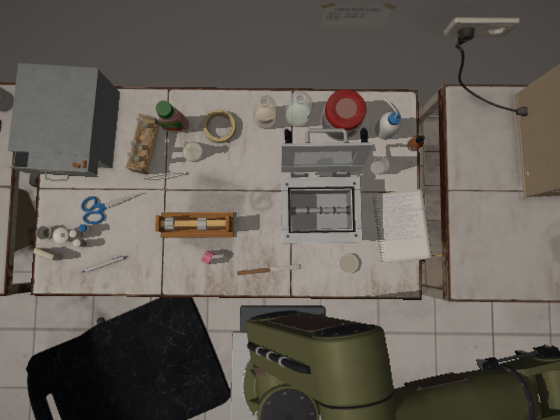

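View pics/a_side.png

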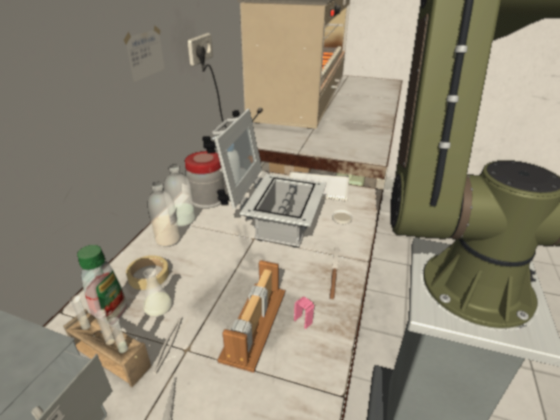

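The top view shows the stand around (196,224), the chamber mouth at (321,210) and the open cover at (325,150). The pink decoy is at (208,257). Now I'll zoom in on the stand and chamber.

```bash
python3 - <<'E'
from h import *
a=cv2.imread("pics/a_top.png");s=cv2.imread("pics/a_side.png")
A=cv2.resize(a[200:250,145:245],None,fx=8,fy=8,interpolation=cv2.INTER_CUBIC)[:, :]
B=cv2.resize(s[255:370,215:315],(400,460)[0:2],interpolation=cv2.INTER_CUBIC)
C=cv2.resize(a[115:245,270:390],(480,520),interpolation=cv2.INTER_CUBIC)
cv2.imwrite("pics/b.png",cv2.resize(A,(800,400)))
BC=np.zeros((520,790,3),np.uint8);BC[:460,:300]=cv2.resize(B,(300,460));BC[:,310:]=C
BC=np.zeros((520,890,3),np.uint8);BC[:460,:400]=B;BC[:,410:]=C;cv2.imwrite("pics/c.png",cv2.resize(BC,(800,467)))
E
```

```text
(no output)
```

View pics/b.png

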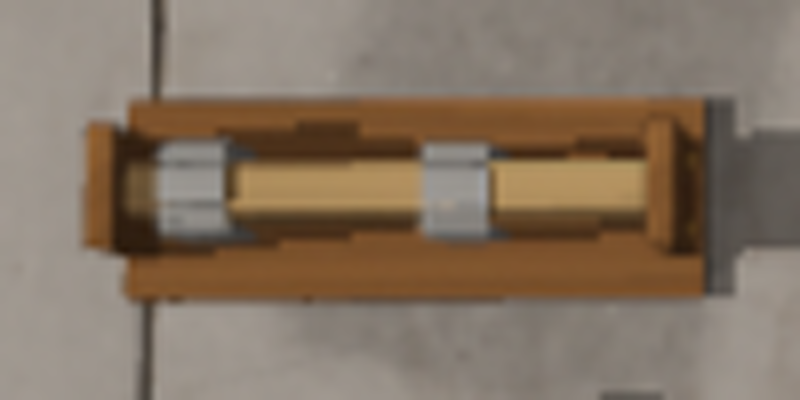

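View pics/c.png

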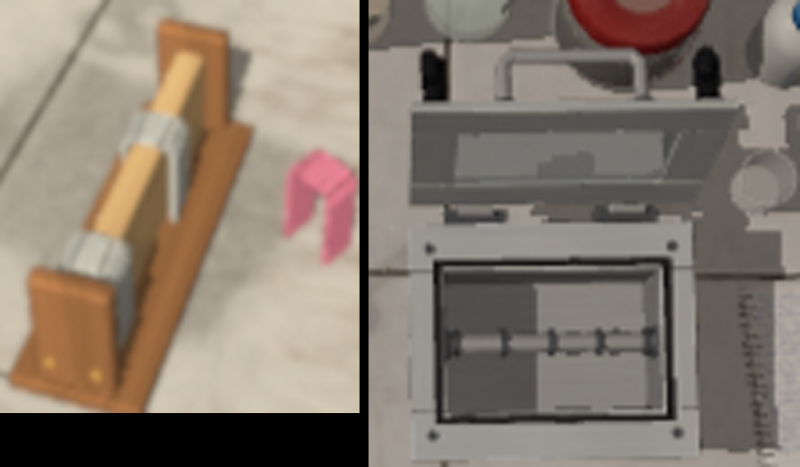

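Two strips are on the stand, at about (169,224) and (202,224), and the bar and its collars are clearly visible. Next I'll measure their positions.

```bash
cat > m.py <<'E'
from h import *
np.set_printoptions(precision=4,suppress=True)
def rect(P,lab):
    r=cv2.minAreaRect((P[:,:2]*1000).astype(np.float32));print(lab,len(P),"c",np.round(r[0],1),"size",np.round(r[1],1),"ang",round(r[2],2),"zmed",round(float(np.median(P[:,2])),4));return r
def stand(I,D):
    """strips on the stand: crown pixels (grey, high) in the top view"""
    P=cloud("top",D);hsv=cv2.cvtColor(I,cv2.COLOR_BGR2HSV)
    reg=(P[...,1]>.1)&(P[...,1]<.45)&(P[...,0]>.2)&(P[...,0]<.45)
    board=reg&(abs(P[...,2]-.076)<.008)&(hsv[...,1]>80)&(hsv[...,0]>14)&(hsv[...,0]<30)
    rect(P[board],"board")
    m=(reg&(P[...,2]>.055)&(P[...,2]<.095)&(hsv[...,1]<50)).astype(np.uint8)
    n,L,S,C=cv2.connectedComponentsWithStats(m)
    for i in range(1,n):
        if S[i,4]>20:
            Q=P[L==i];rect(Q,"strip")
            v,u=np.nonzero(L==i);h=Q[:,2]>.074
            print("  ray centre z.079:",onz("top",(u.min()+u.max())/2,(v[h].min()+v[h].max())/2,.079)*1000,"box",u.min(),u.max(),v.min(),v.max())
E
python3 - <<'E'
from m import *
I=cv2.imread("pics/a_top.png");D=np.load("/tmp/a_top.npy");stand(I,D)
P=cloud("top",D);reg=(P[...,1]>-.25)&(P[...,1]<.07)&(P[...,0]>.2)&(P[...,0]<.5)
f=reg&(abs(P[...,2]-.102)<.006);r=rect(P[f],"flange")
# mouth: low pixels inside flange hull
k=cv2.convexHull(np.argwhere(f)[:,::-1].astype(np.int32));M=np.zeros(f.shape,np.uint8);cv2.fillConvexPoly(M,k,1)
b=(M>0)&(P[...,2]>.078)&(P[...,2]<.097);print("barpts",b.sum());
Q=P[b];print(Q.min(0),Q.max(0))
v,u=np.nonzero(b);c=np.array([onz("top",uu,vv,.09) for uu,vv in zip(u,v)])
rect(c,"bar");
# dark seal
g=cv2.cvtColor(I,cv2.COLOR_BGR2GRAY)
s=(M>0)&(g<60);n,L,S,C=cv2.connectedComponentsWithStats(s.astype(np.uint8));i=1+S[1:,4].argmax();print(S[i])
v,u=np.nonzero(L==i);rect(np.array([onz("top",uu,vv,.105) for uu,vv in zip(u,v)]),"seal")
o=get_obs();
from scipy.spatial.transform import Rotation as R
print(R.from_euler('xyz',o['eef_rot']).as_matrix(),o['ee_pos'])
E
```

```text
board 0 c [0. 0.] size [0. 0.] ang 0.0 zmed nan
flange 1300 c [458.8 -96.2] size [ 82.4 224.2] ang 0.57 zmed 0.1026
barpts 58
[ 0.418  -0.2083  0.0781] [0.5013 0.0069 0.097 ]
bar 58 c [ 459.7 -100.9] size [ 82.7 216. ] ang 0.68 zmed 0.09
[289 213  66  20 147]
seal 147 c [472.5 -95.6] size [ 53.7 183.6] ang 0.51 zmed 0.105
[[-0.0001  0.2239 -0.9746]
 [ 0.001  -0.9746 -0.2239]
 [-1.     -0.001  -0.0001]] [ 0.1231 -0.5358  0.219 ]
  return _methods._mean(a, axis=axis, dtype=dtype,
  ret = ret.dtype.type(ret / rcount)
```

```bash
sed -i 's/(P\[...,0\]>.2)&(P\[...,0\]<.45)/(P[...,0]>.4)\&(P[...,0]<.62)/' m.py
python3 - <<'E'
from m import *
I=cv2.imread("pics/a_top.png");D=np.load("/tmp/a_top.npy");stand(I,D)
P=cloud("top",D);reg=(P[...,1]>-.25)&(P[...,1]<.07)&(P[...,0]>.35)&(P[...,0]<.65)
f=reg&(abs(P[...,2]-.102)<.006);r=rect(P[f],"flange");rr=cv2.boxPoints(r);print(rr)
k=cv2.convexHull(np.argwhere(f)[:,::-1].astype(np.int32));M=np.zeros(f.shape,np.uint8);cv2.fillConvexPoly(M,k,1)
b=(M>0)&(P[...,2]>.074)&(P[...,2]<.098);b=cv2.erode(M,np.ones((25,25)))*b>0
v,u=np.nonzero(b);print("bar px",u.min(),u.max(),v.min(),v.max())
c=np.array([onz("top",uu,vv,.09) for uu,vv in zip(u,v)]);rect(c,"bar")
p=np.polyfit(c[:,1],c[:,0],1);print("bar slope",p[0],"x at mid",np.polyval(p,c[:,1].mean()))
g=cv2.cvtColor(I,cv2.COLOR_BGR2GRAY)
s=(M>0)&(g<70);n,L,S,C=cv2.connectedComponentsWithStats(s.astype(np.uint8));i=1+S[1:,4].argmax();print(S[i])
v,u=np.nonzero(L==i);rect(np.array([onz("top",uu,vv,.105) for uu,vv in zip(u,v)]),"seal")
for lo,hi in((.15,.2),(.2,.25),(.25,.27),(.27,.36)):
    h=(P[...,2]>lo)&(P[...,2]<hi)&(P[...,1]>-.25)&(P[...,1]<.07)&(P[...,0]>.5)&(P[...,0]<.8);Q=P[h]
    print(lo,h.sum(),np.percentile(Q,[0,10,50,90,100],axis=0).tolist() if h.sum() else"")
E
```

```text
board 311 c [473.3 271.4] size [ 26.7 211. ] ang 0.67 zmed 0.0762
strip 95 c [467.5 341.1] size [31.3 23.1] ang 2.43 zmed 0.0789
  ray centre z.079: [467.9467 338.9615  79.    ] box 165 174 218 229
strip 95 c [468.3 246.9] size [31.5 21.4] ang 1.23 zmed 0.0795
  ray centre z.079: [469.0595 245.5428  79.    ] box 198 206 218 229
flange 2829 c [518.  -94.2] size [202.1 226.1] ang 1.45 zmed 0.1026
[[ 414.1323   16.2379]
 [ 419.8708 -209.7914]
 [ 621.9548 -204.6608]
 [ 616.2162   21.3686]]
bar px 293 349 184 230
bar 369 c [518.5 -95.2] size [132.3 160. ] ang 0.68 zmed 0.09
bar slope 0.008591645910350568 x at mid 0.5220285674572078
[288 187  67  46 533]
seal 533 c [509.9 -93.8] size [128.  186.3] ang 0.68 zmed 0.105
0.15 922 [[0.6207916961584896, -0.21232899869784158, 0.15000947470557535], [0.6251134370584372, -0.1822987671826037, 0.15105732367871], [0.6318018591579692, -0.11426332486710608, 0.16200924713737175], [0.7912090125795851, 0.00429428209830319, 0.19246363209335077], [0.799911721339799, 0.06985071801134678, 0.19998474449126324]]
0.2 613 [[0.6291162958904912, -0.20395220426758418,
[... 248 characters left out ...]
5662442904027, 0.24997656862297069]]
0.25 231 [[0.6393385743525373, -0.20361926713511377, 0.25002339843625143], [0.640636654820949, -0.1832068282551383, 0.2520057594032319], [0.643497009617362, -0.09264024846596969, 0.2600423807867851], [0.6462684240032033, -0.0029579473530870204, 0.26855602521638433], [0.6852565885544211, 0.019996333492825286, 0.2699625392417224]]
0.27 1137 [[0.6407420919620577, -0.20281473979580486, 0.27014107779179186], [0.6460343423936104, -0.18252039957977523, 0.2769312476101591], [0.6537887929981888, -0.09033437277451206, 0.2911162753375718], [0.6912700724162565, 0.005086506507908534, 0.30169660188716957], [0.698670910219297, 0.020832258325442297, 0.30855938943566086]]
```

```bash
python3 - <<'E'
from m import *
I=cv2.imread("pics/a_top.png");D=np.load("/tmp/a_top.npy");P=cloud("top",D)
g=cv2.cvtColor(I,cv2.COLOR_BGR2GRAY)
print(g[203:219,300:342:6].T)
for u in(292.,320.5,349): print(u,onz("top",u,210.5,.088))
h=(P[...,2]>.26)&(P[...,2]<.34)&(P[...,1]>-.16)&(P[...,1]<-.03)&(P[...,0]>.66)&(P[...,0]<.76)
Q=P[h];print("handle top",h.sum(),Q.mean(0),np.percentile(Q,[2,50,98],axis=0))
v,u=np.nonzero(h);print(u.min(),u.max(),v.min(),v.max())
m=(P[...,0]>.6)&(P[...,0]<.68)&(P[...,2]>.12)&(P[...,2]<.3)&(P[...,1]>-.2)&(P[...,1]<.01)
for a,b in((-.2,-.18),(-.15,-.04),(-.01,.01)):
    q=P[m&(P[...,1]>a)&(P[...,1]<b)];print(a,[ (round(z,2),round(float(np.median(q[abs(q[:,2]-z)<.01,0])),4)) for z in np.arange(.13,.3,.02)])
S=np.load("/tmp/a_side.npy");PS=cloud("side",S)
h=(PS[...,2]>.26)&(PS[...,2]<.34)&(PS[...,1]>-.2)&(PS[...,1]<.02)&(PS[...,0]>.6)&(PS[...,0]<.76)
Q=PS[h];print("side cover top",h.sum(),np.percentile(Q,[2,50,98],axis=0))
b=(PS[...,2]>.07)&(PS[...,2]<.097)&(abs(PS[...,1]+.094)<.08)&(abs(PS[...,0]-.51)<.03);Q=PS[b];print("side bar",b.sum(),np.percentile(Q,[2,50,98],axis=0))
b=(P[...,2]>.075)&(P[...,2]<.099)&(abs(P[...,1]+.094)<.08)&(abs(P[...,0]-.51)<.03);Q=P[b];print("top bar",b.sum(),np.percentile(Q,[2,50,98],axis=0),np.polyfit(Q[:,1],Q[:,0],1))
c=(PS[...,2]>.074)&(PS[...,2]<.083)&(abs(PS[...,1]-.28)<.12)&(abs(PS[...,0]-.47)<.03);Q=PS[c];print("side board",c.sum(),np.percentile(Q,[2,50,98],axis=0))
E
```

```text
[[ 80  79  79  79  79  96 116 131 123  99  82  80  81  81  80  81]
 [ 79  79  80  68  67  93 112 125 117  93  72  76  81  81  81  80]
 [ 79  78  79  79  71  99 119 130 122  96  81  79  81  80  81  81]
 [128 130 129 131 113 107 119 129 120  90 120 130 132 131 131 131]
 [131 130 131 131 115 109 121 128 119  89 117 130 133 130 131 131]
 [131 132 132 132 117 111 124 128 117  90 123 132 132 131 132 131]
 [132 133 131 132 104 102 123 128  94  89 121 132 132 130 132 131]]
292.0 [ 0.5074 -0.0125  0.088 ]
320.5 [ 0.5083 -0.0942  0.088 ]
349 [ 0.5093 -0.1758  0.088 ]
handle top 238 [ 0.6862 -0.0906  0.2901] [[ 0.6629 -0.1414  0.2827]
 [ 0.6894 -0.0905  0.2901]
 [ 0.6979 -0.0391  0.2967]]
306 347 128 142
-0.2 [(np.float64(0.13), 0.6235), (np.float64(0.15), 0.6266), (np.float64(0.17), 0.6299), (np.float64(0.19), 0.6332), (np.float64(0.21), 0.6367), (np.float64(0.23), 0.6403), (np.float64(0.25), 0.6439), (np.float64(0.27), 0.6474), (np.float64(0.29), 0.6606)]
-0.15 [(np.float64(0.13), 0.6204), (np.float64(0.15), 0.6242), (np.float64(0.17), 0.6283), (np.float64(0.19), 0.6319), (np.float64(0.21), 0.6355), (np.float64(0.23), 0.639), (np.float64(0.25), 0.6423), (np.float64(0.27), 0.6451), (np.float64(0.29), 0.6503)]
-0.01 [(np.float64(0.13), 0.6192), (np.float64(0.15), 0.622), (np.float64(0.17), 0.625), (np.float64(0.19), 0.6286), (np.float64(0.21), 0.6322), (np.float64(0.23), 0.6354), (np.float64(0.25), 0.6395), (np.float64(0.27), 0.6426), (np.float64(0.29), 0.6593)]
side cover top 1017 [[ 0.6387 -0.1928  0.2617]
 [ 0.6462 -0.0642  0.2861]
 [ 0.6894  0.0168  0.302 ]]
side bar 194 [[ 0.4978 -0.1727  0.0773]
 [ 0.505  -0.0966  0.09  ]
 [ 0.5173 -0.035   0.0952]]
top bar 292 [[ 0.5017 -0.1703  0.0803]
 [ 0.5099 -0.0923  0.0897]
 [ 0.5202 -0.0175  0.0966]] [-0.0287  0.5077]
side board 865 [[0.4456 0.1775 0.0744]
 [0.4651 0.2865 0.0776]
 [0.4815 0.3785 0.0824]]
```

```bash
cat > go.py <<'E'
import sys
from h import *
from scipy.spatial.transform import Rotation as R
def to(p,yaw=None):
    """print the shift (mm, tool axes) to TCP p (m) and spin to jaw yaw (mod pi)"""
    o=get_obs();M=R.from_euler('xyz',o['eef_rot']).as_matrix();y=np.arctan2(M[1,1],M[0,1])
    d=M.T@(np.array(p)-o['ee_pos'])*1000
    s=0 if yaw is None else (y-yaw+np.pi/2)%np.pi-np.pi/2
    print("t",o['time_s'],"at",np.round(o['ee_pos'],4),"yaw",round(float(y),3),"q6",round(float(o['qpos'][5]),2),"w",round(o['grip_width']*1000,1),"F",np.round(o['force'],1))
    print("  shift",np.round(d,1),"spin",round(float(s),3))
if __name__=="__main__":
    a=list(map(float,sys.argv[1:]));to(a[:3],a[3] if len(a)>3 else None)
E
python3 -m handwheel '[[[0,0,0],-0.14,-1],[[-5,0,0],-0.28,-1],[[-10,0,0],-0.42,-1],[[-20,0,0],-0.56,-1],[[-30,0,0],-0.70,-1]]' 25
python3 -m handwheel '[[[0,0,0],-0.13,-1],[[0,0,0],-0.26,-1],[[0,0,0],-0.39,-1],[[0,0,0],-0.52,-1],[[0,0,0],-0.65,-1]]'
python3 go.py 0.4 -0.25 0.25 0.01; python3 go.py 0.469 0.246 0.2 0.01
```

```text
time_s: 0.6
ee_pos: [0.1231, -0.5357, 0.2488]
eef_rot: [-2.343, 1.569, 1.73]
force: [0.7, 0.1, 0.5]
grip_width: 0.0942
time_s: 1.1
ee_pos: [0.123, -0.5356, 0.2485]
eef_rot: [-3.007, 1.568, 1.721]
force: [0.1, 0.6, 0.5]
grip_width: 0.0942
t 1.1 at [ 0.123  -0.5356  0.2485] yaw 0.016 q6 -1.43 w 94.2 F [0.1 0.6 0.5]
  shift [  -0.8  281.5 -281.1] spin 0.006
t 1.1 at [ 0.123  -0.5356  0.2485] yaw 0.016 q6 -1.43 w 94.2 F [0.1 0.6 0.5]
  shift [  50.5  358.5 -775.7] spin 0.006
```

```bash

python3 -m handwheel '[[[0,28,-28],0,-1],[[0,56,-56],0,-1],[[0,85,-85],0,-1],[[0,115,-115],0,-0.3],[[0,145,-145],0,-0.3]]' >/dev/null
python3 -m handwheel '[[[0,30,-30],0,-0.3],[[0,60,-60],0,-0.3],[[0,90,-90],0,-0.3],[[0,120,-120],0,-0.3],[[0,136,-145],0,-0.3]]' >/dev/null
python3 -m handwheel '[[[0,5,-45],0,-0.3],[[0,10,-90],0,-0.3],[[0,15,-135],0,-0.3],[[0,20,-180],0,-0.3],[[0,25,-225],0,-0.3]]' 
python3 - <<'E'
from m import *
I,D=camera("top");stand(I,D)
E
python3 go.py 0.469 0.246 0.15 0.01
```

```text
time_s: 2.6
ee_pos: [0.4224, -0.0106, 0.2495]
eef_rot: [-2.936, 1.567, 1.794]
force: [0.9, -0.4, 0.1]
grip_width: 0.061
board 302 c [465.4 265.9] size [ 29.  200.5] ang 1.31 zmed 0.0765
strip 94 c [467.6 341.2] size [31.5 24.5] ang 2.41 zmed 0.079
  ray centre z.079: [467.9467 338.9615  79.    ] box 165 174 218 229
strip 96 c [468.3 247. ] size [32.  21.7] ang 2.23 zmed 0.0797
  ray centre z.079: [469.0595 245.5428  79.    ] box 198 206 218 229
t 2.65 at [ 0.4226 -0.0057  0.2496] yaw 0.02 q6 -0.12 w 61.4 F [0.3 1.1 0.6]
  shift [ 100.8   51.5 -250.3] spin 0.01
```

```bash

python3 -m handwheel '[[[10,10,-45],0,-0.3],[[30,20,-90],0,-0.3],[[50,30,-135],0,-0.3],[[70,40,-180],0,-0.3],[[90,50,-220],0,-0.3]]' >/dev/null
python3 -m handwheel '[[[5,1,-20],0,-0.3],[[8,1,-28],0,-0.3],[[8,1,-28],0,-0.3],[[8,1,-28],0,-0.3],[[8,1,-28],0,-0.3]]' >/dev/null
python3 go.py 0.469 0.246 0.053 0.03
```

```text
t 3.65 at [0.4688 0.2446 0.1527] yaw 0.019 q6 0.39 w 60.9 F [-1.6 -0.4 -0.1]
  shift [99.7  0.1 -0.9] spin -0.011
```

```bash

python3 -m handwheel '[[[25,0,-1],-0.01,-0.3],[[50,0,-1],-0.01,-0.3],[[70,0,-1],-0.01,-0.3],[[90,0,-1],-0.01,-0.3],[[99,0,-1],-0.01,-0.3]]'
python3 -m handwheel '[[[1,0,0],0,-0.3],[[1,0,0],0,0.2],[[1,0,0],0,0.5],[[1,0,0],0,0.6],[[1,0,0],0,0.6]]' 25
python3 -m handwheel '[[[0,0,0],0,0.6],[[0,0,0],0,0.6],[[-5,0,0],0,0.6],[[-10,0,0],0,0.6],[[-15,0,0],0,0.6]]'
```

```text
time_s: 4.15
ee_pos: [0.4686, 0.245, 0.0527]
eef_rot: [-3.032, 1.566, 1.708]
force: [-0.3, -1.0, -0.1]
grip_width: 0.0616
time_s: 4.65
ee_pos: [0.4688, 0.2452, 0.0522]
eef_rot: [3.1, 1.566, 1.557]
force: [0.1, 0.2, 2.8]
grip_width: 0.0341
time_s: 5.15
ee_pos: [0.4689, 0.2451, 0.0679]
eef_rot: [3.036, 1.566, 1.493]
force: [0.3, 0.4, -0.2]
grip_width: 0.0341
```

```bash

python3 -m handwheel '[[[-25,0,0],0,0.6],[[-50,0,0],0,0.6],[[-80,0,0],0,0.6],[[-110,0,0],0,0.6],[[-125,0,0],0,0.6]]'
python3 go.py 0.5096 -0.076 0.19 0.022
```

```text
time_s: 5.65
ee_pos: [0.4694, 0.2447, 0.196]
eef_rot: [2.609, 1.563, 1.066]
force: [0.4, -0.6, -1.1]
grip_width: 0.0339
t 5.65 at [0.4694 0.2447 0.196 ] yaw 0.028 q6 0.38 w 33.9 F [ 0.4 -0.6 -1.1]
  shift [  4.   31.2 321.8] spin 0.006
```

```bash

python3 -m handwheel '[[[0,2,20],0,0.6],[[0,5,45],0,0.6],[[0,9,75],0,0.6],[[0,13,105],0,0.6],[[0,17,135],0,0.6]]'
python3 -m handwheel '[[[0,3,30],0,0.6],[[0,7,60],0,0.6],[[0,11,90],0,0.6],[[0,15,120],0,0.6],[[0,17,140],0,0.6]]'
python3 -m handwheel '[[[0,1,15],0,0.6],[[0,2,30],0,0.6],[[0,3,40],0,0.6],[[0,3,44],0,0.6],[[0,3,44],0,0.6]]'
python3 go.py 0.5096 -0.076 0.19 0.022
```

```text
time_s: 6.15
ee_pos: [0.4902, 0.1091, 0.1957]
eef_rot: [2.554, 1.563, 1.011]
force: [0.9, 0.5, 0.3]
grip_width: 0.0344
time_s: 6.65
ee_pos: [0.5112, -0.0321, 0.1953]
eef_rot: [2.48, 1.563, 0.936]
force: [0.6, -0.4, -0.5]
grip_width: 0.0339
time_s: 7.15
ee_pos: [0.5154, -0.0761, 0.195]
eef_rot: [2.49, 1.563, 0.946]
force: [0.9, 0.0, -0.4]
grip_width: 0.0344
t 7.15 at [ 0.5154 -0.0761  0.195 ] yaw 0.027 q6 -0.25 w 34.4 F [ 0.9  0.  -0.4]
  shift [ 5.  -5.8 -0.2] spin 0.005
```

```bash

python3 -m handwheel '[[[5,-3,0],0,0.6],[[15,-5.5,0],0.005,0.6],[[30,-5.5,0],0.005,0.6],[[45,-5.5,0],0.005,0.6],[[55,-5.5,0],0.005,0.6]]'
python3 go.py 0.5096 -0.076 0.066 0.022
python3 - <<'E'
from h import *
r=snap("d")
a=cv2.resize(r["top"][0][150:250,265:385],(480,400),interpolation=cv2.INTER_CUBIC);b=cv2.resize(r["side"][0][150:250,220:340],(480,400),interpolation=cv2.INTER_CUBIC)
cv2.imwrite("pics/d.png",cv2.resize(np.hstack([a,b]),(800,333)))
E
```

```text
time_s: 7.65
ee_pos: [0.5095, -0.0754, 0.1383]
eef_rot: [2.708, 1.563, 1.159]
force: [0.5, 0.2, -0.2]
grip_width: 0.034
t 7.65 at [ 0.5095 -0.0754  0.1383] yaw 0.022 q6 -0.25 w 34.0 F [ 0.5  0.2 -0.2]
  shift [72.3 -0.1  1.1] spin 0.0
```

View pics/d.png

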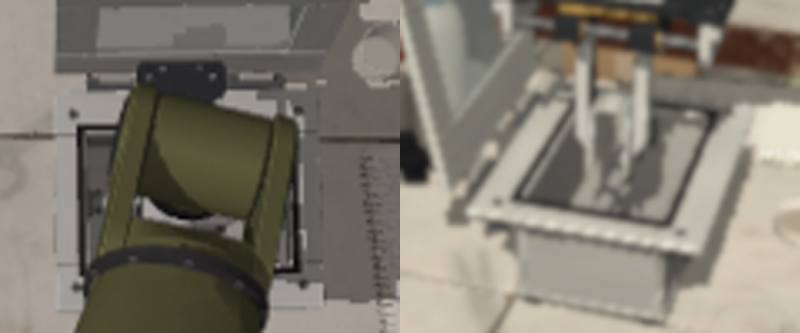

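The strip is held between the two fingers above the bar, at about (610,150) in the crop. I'll lower it in two steps and watch the force.

```bash

python3 -m handwheel '[[[10,0,1],0,0.6],[[20,0,1],0,0.6],[[30,0,1],0,0.6],[[40,0,1],0,0.6],[[50,0,1],0,0.6]]'
python3 -m handwheel '[[[5,0,0],0,0.6],[[10,0,0],0,0.6],[[14,0,0],0,0.6],[[18,0,0],0,0.6],[[20,0,0],0,0.6]]'
```

```text
time_s: 8.25
ee_pos: [0.5094, -0.0761, 0.0875]
eef_rot: [2.863, 1.563, 1.314]
force: [-0.3, 1.1, -0.9]
grip_width: 0.0339
time_s: 8.75
ee_pos: [0.5095, -0.0759, 0.0673]
eef_rot: [2.863, 1.563, 1.315]
force: [0.1, -0.9, -0.6]
grip_width: 0.0336
```

```bash

python3 -m handwheel '[[[1,0,0],0,0.6],[[2,0,0],0,0.6],[[2,0,0],0,0.3],[[2,0,0],0,0],[[2,0,0],0,-0.1]]'
python3 -m handwheel '[[[2,0,0],0,-0.1],[[-10,0,0],0,-0.1],[[-30,0,0],0,-0.1],[[-60,0,0],0,-0.1],[[-90,0,0],0,-0.1]]'
python3 -m handwheel '[[[-10,0,-30],0,-0.3],[[-20,0,-60],0,-0.3],[[-30,0,-100],0,-0.3],[[-30,0,-145],0,-0.3],[[-30,-5,-190],0,-0.3]]'
python3 - <<'E'
from m import *
r=snap("e");stand(*r["top"])
a=cv2.resize(r["top"][0][150:250,265:385],(480,400),interpolation=cv2.INTER_CUBIC);b=cv2.resize(r["side"][0][150:250,220:340],(480,400),interpolation=cv2.INTER_CUBIC)
cv2.imwrite("pics/e.png",cv2.resize(np.hstack([a,b]),(800,333)))
E
python3 go.py 0.469 0.34 0.15 0.03
```

```text
time_s: 9.25
ee_pos: [0.5096, -0.076, 0.0654]
eef_rot: [2.807, 1.563, 1.259]
force: [-0.1, -0.6, 0.5]
grip_width: 0.0465
time_s: 9.75
ee_pos: [0.5092, -0.0766, 0.1571]
eef_rot: [2.828, 1.563, 1.279]
force: [0.2, -0.1, 0.4]
grip_width: 0.0514
time_s: 10.25
ee_pos: [0.4999, 0.1146, 0.1897]
eef_rot: [2.659, 1.563, 1.109]
force: [1.1, 0.1, -0.8]
grip_width: 0.0614
board 297 c [470.4 273.6] size [ 25.8 188.6] ang 4.17 zmed 0.0761
strip 93 c [467.8 341. ] size [31.7 23.5] ang 2.49 zmed 0.0789
  ray centre z.079: [467.9467 338.9615  79.    ] box 165 174 218 229
t 10.35 at [0.4992 0.1171 0.1894] yaw 0.026 q6 0.13 w 61.0 F [-0.1 -0.3 -0.7]
  shift [  41.1  -24.4 -223.3] spin -0.004
```

View pics/e.png

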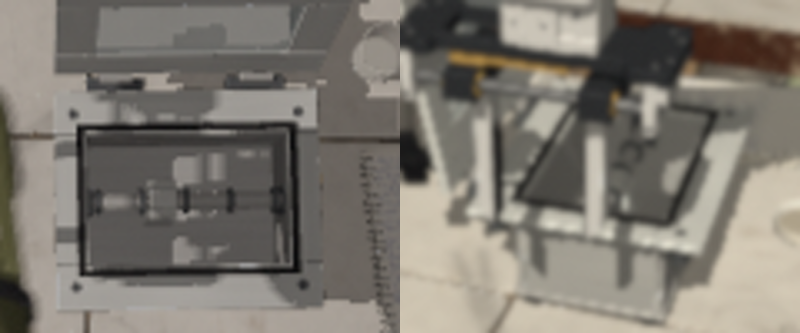

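The first strip hangs in the second bay from the left, at about (160,200). The stand has not moved, so I'll fetch the second strip.

```bash

python3 -m handwheel '[[[5,-4,-45],0,-0.3],[[10,-9,-90],0,-0.3],[[20,-14,-135],0,-0.3],[[30,-20,-180],0,-0.3],[[40,-24,-223],0,-0.3]]' >/dev/null
python3 -m handwheel '[[[2,0,-8],0,-0.3],[[2,0,-8],0,-0.3],[[2,0,-8],0,-0.3],[[2,0,-8],0,-0.3],[[2,0,-8],0,-0.3]]' >/dev/null
python3 - <<'E'
from m import *
I,D=camera("top");P=cloud("top",D);m=(abs(P[...,1]-.24)<.03)&(abs(P[...,0]-.469)<.03)&(P[...,2]>.07)&(P[...,2]<.085);print(m.sum(),np.nanmean(P[m],0) if m.any() else "")
E
python3 go.py 0.468 0.34 0.053 0.035
```

```text
124 [0.4704 0.2405 0.0768]
t 11.4 at [0.4693 0.3483 0.1501] yaw 0.025 q6 0.55 w 61.4 F [0.1 0.5 1. ]
  shift [97.  -1.9  9. ] spin -0.01
```

```bash

python3 -m handwheel '[[[20,-1,9],-0.01,-0.3],[[45,-1,9],-0.01,-0.3],[[70,-1,9],-0.01,-0.3],[[90,-1,9],-0.01,-0.3],[[97,-1,9],-0.01,-0.3]]'
python3 -m handwheel '[[[0,0,0],0,-0.3],[[0,0,0],0,0.2],[[0,0,0],0,0.5],[[0,0,0],0,0.6],[[0,0,0],0,0.6]]'
python3 -m handwheel '[[[0,0,0],0,0.6],[[-10,0,0],0,0.6],[[-40,0,0],0,0.6],[[-70,0,0],0,0.6],[[-100,0,0],0,0.6]]'
python3 -m handwheel '[[[-20,0,0],0,0.6],[[-40,0,0],0,0.6],[[-40,0,0],0,0.6],[[-40,0,0],0,0.6],[[-40,0,0],0,0.6]]'
python3 go.py 0.5104 -0.114 0.195 0.022
```

```text
time_s: 11.9
ee_pos: [0.4684, 0.3392, 0.0513]
eef_rot: [2.868, 1.564, 1.332]
force: [0.4, 0.1, -0.2]
grip_width: 0.0613
time_s: 12.4
ee_pos: [0.4684, 0.3393, 0.0519]
eef_rot: [2.864, 1.563, 1.328]
force: [-2.3, 0.7, 4.2]
grip_width: 0.0345
time_s: 12.9
ee_pos: [0.4682, 0.3385, 0.1538]
eef_rot: [2.798, 1.563, 1.261]
force: [-0.3, 1.3, -0.1]
grip_width: 0.0342
time_s: 13.4
ee_pos: [0.4678, 0.338, 0.1926]
eef_rot: [2.962, 1.564, 1.426]
force: [-0.3, 0.3, -0.8]
grip_width: 0.034
t 13.4 at [0.4678 0.338  0.1926] yaw 0.034 q6 0.52 w 34.0 F [-0.3  0.3 -0.8]
  shift [ -5.4  27.1 453.1] spin 0.012
```

```bash

python3 -m handwheel '[[[0,1,20],0.01,0.6],[[0,3,50],0.01,0.6],[[0,5,85],0.01,0.6],[[0,7,120],0.01,0.6],[[0,9,150],0.01,0.6]]'
python3 -m handwheel '[[[0,2,35],0,0.6],[[0,4,70],0,0.6],[[0,6,105],0,0.6],[[0,8,135],0,0.6],[[0,10,165],0,0.6]]'
python3 -m handwheel '[[[0,2,35],0,0.6],[[0,4,70],0,0.6],[[0,6,100],0,0.6],[[0,8,125],0,0.6],[[0,8,138],0,0.6]]'
python3 go.py 0.5104 -0.114 0.14 0.022
```

```text
time_s: 13.9
ee_pos: [0.4815, 0.1867, 0.1905]
eef_rot: [-3.058, 1.565, 1.678]
force: [-1.4, 0.6, -0.2]
grip_width: 0.034
time_s: 14.4
ee_pos: [0.4951, 0.0207, 0.1885]
eef_rot: [-2.811, 1.564, 1.925]
force: [-0.3, -0.6, 0.2]
grip_width: 0.0338
time_s: 14.9
ee_pos: [0.5061, -0.1187, 0.1866]
eef_rot: [-2.622, 1.563, 2.113]
force: [1.0, -0.5, -1.0]
grip_width: 0.0339
t 14.9 at [ 0.5061 -0.1187  0.1866] yaw 0.023 q6 -0.33 w 33.9 F [ 1.  -0.5 -1. ]
  shift [46.6  4.6 -4.3] spin 0.001
```

```bash

python3 -m handwheel '[[[5,2,-2],0,0.6],[[15,4.5,-4],0,0.6],[[25,4.5,-4],0,0.6],[[35,4.5,-4],0,0.6],[[45,4.5,-4],0,0.6]]'
python3 go.py 0.5104 -0.114 0.066 0.022
python3 - <<'E'
from h import *
r=snap("f",("side",))
cv2.imwrite("pics/f.png",cv2.resize(r["side"][0][160:250,230:330],(600,540),interpolation=cv2.INTER_CUBIC))
E
```

```text
time_s: 15.4
ee_pos: [0.5101, -0.1136, 0.1404]
eef_rot: [-2.575, 1.563, 2.161]
force: [-0.9, -0.1, -0.9]
grip_width: 0.0335
t 15.4 at [ 0.5101 -0.1136  0.1404] yaw 0.023 q6 -0.32 w 33.5 F [-0.9 -0.1 -0.9]
  shift [74.4  0.6  0.9] spin 0.001
```

View pics/f.png

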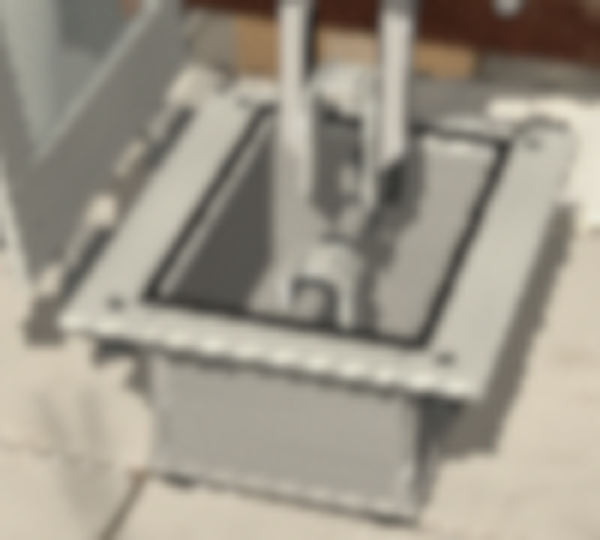

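The first strip hangs over the bar at about (325,270), and the second is in the jaws above the next bay. I'll lower it now.

```bash

python3 -m handwheel '[[[10,0.5,1],0,0.6],[[20,0.5,1],0,0.6],[[30,0.5,1],0,0.6],[[40,0.5,1],0,0.6],[[50,0.5,1],0,0.6]]'
python3 -m handwheel '[[[5,0,0],0,0.6],[[10,0,0],0,0.6],[[15,0,0],0,0.6],[[20,0,0],0,0.6],[[24,0,0],0,0.6]]'
python3 go.py 0.5104 -0.114 0.066 0.022
```

```text
time_s: 15.95
ee_pos: [0.5097, -0.1142, 0.0881]
eef_rot: [-2.438, 1.561, 2.298]
force: [0.1, 0.3, 0.1]
grip_width: 0.0336
time_s: 16.45
ee_pos: [0.5097, -0.1142, 0.0647]
eef_rot: [-2.451, 1.562, 2.285]
force: [-15.9, 2.9, 36.5]
grip_width: 0.0337
t 16.45 at [ 0.5097 -0.1142  0.0647] yaw 0.023 q6 -0.32 w 33.7 F [-15.9   2.9  36.5]
  shift [-1.3  0.7 -0.2] spin 0.001
```

```bash

python3 -m handwheel '[[[-2,0,0],0,0.6],[[-2,0,0],0,0.4],[[-2,0,0],0,0.2],[[-2,0,0],0,0],[[-2,0,0],0,-0.1]]'
python3 -m handwheel '[[[0,0,0],0,-0.1],[[-10,0,0],0,-0.1],[[-30,0,0],0,-0.1],[[-60,0,0],0,-0.1],[[-90,0,0],0,-0.1]]'
python3 -m handwheel '[[[-20,-40,0],0,-0.1],[[-60,-70,0],0,-0.1],[[-90,-90,0],0,-0.1],[[-120,-110,0],0,-0.1],[[-150,-130,0],0,-0.1]]'
python3 - <<'E'
from m import *
r=snap("g");stand(*r["top"])
a=cv2.resize(r["top"][0][160:240,275:365],(450,400),interpolation=cv2.INTER_CUBIC);b=cv2.resize(r["side"][0][160:250,230:330],(445,400),interpolation=cv2.INTER_CUBIC)
cv2.imwrite("pics/g.png",cv2.resize(np.hstack([a,b]),(800,357)))
E
python3 go.py 0.691 -0.091 0.36 0.02
```

```text
time_s: 16.95
ee_pos: [0.5097, -0.1142, 0.0666]
eef_rot: [-2.449, 1.561, 2.287]
force: [-0.3, -0.4, 1.0]
grip_width: 0.0499
time_s: 17.45
ee_pos: [0.5101, -0.1148, 0.1583]
eef_rot: [-2.44, 1.561, 2.295]
force: [-0.4, -0.1, 0.6]
grip_width: 0.0513
time_s: 17.95
ee_pos: [0.3799, -0.1187, 0.3111]
eef_rot: [-2.502, 1.562, 2.233]
force: [0.4, -0.8, 0.3]
grip_width: 0.0519
board 418 c [469.2 266.6] size [203.1  23.1] ang 89.04 zmed 0.076
t 18.05 at [ 0.3805 -0.1191  0.3136] yaw 0.023 q6 -0.42 w 51.5 F [ 0.7  0.9 -0.7]
  shift [-46.1 311.1 -21.3] spin 0.003
```

View pics/g.png

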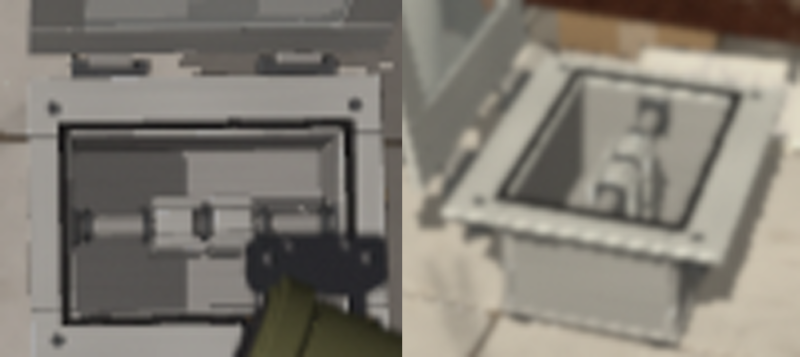

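```bash
python3 - <<'E'
from m import *
r=snap("g2",("top",));I,D=r["top"];P=cloud("top",D)
for u in (316,322,328,334,340): print(u,I[122:142,u].mean(1).astype(int),np.round(P[124:140:2,u,2],3))
for v in(127,128,129,130,131,132): print(v,onz("top",326,v,.288))
print(onz("top",305,130,.288),onz("top",347.5,130,.288))
E
python3 -m handwheel '[[[-15,20,-3],0,0.35],[[-30,50,-7],0,0.35],[[-47,90,-10],0,0.35],[[-55,130,-14],0,0.35],[[-55,170,-21],0,0.35]]'
python3 go.py 0.691 -0.091 0.36 0.02
```

```text
316 [ 95  95  95  93 141 153 131 125 135 121 113 147 155 153 152 153 153 153
 152 153] [-0.004  0.001  0.287  0.29   0.277 -0.004 -0.     0.002]
322 [ 78  77  83  90 104 133 122 125 134 119 108 145 152 152 152 152 152 153
 151 150] [ 0.037  0.033  0.288  0.289  0.002 -0.002 -0.004  0.   ]
328 [ 92  98  95  88  81  77  98 124 133 116  79  66  74  97 133 149 153 153
 152 153] [ 0.111  0.096  0.289  0.29   0.044  0.034  0.019 -0.003]
334 [ 65  57  50  45  42  73  97 124 132 114  75  63  62  61  59  58  88 125
 150 154] [0.146   nan 0.289 0.285 0.088 0.07  0.045 0.028]
340 [ 63  66  66  66  56  44  82 123 131 113  82  62  56  54  51  48  48  81
  90 142] [0.149 0.147 0.294 0.294 0.101 0.084 0.066 0.038]
127 [ 0.6998 -0.0894  0.288 ]
128 [ 0.6972 -0.0894  0.288 ]
129 [ 0.6947 -0.0894  0.288 ]
130 [ 0.6921 -0.0894  0.288 ]
131 [ 0.6895 -0.0894  0.288 ]
132 [ 0.687  -0.0894  0.288 ]
[ 0.6915 -0.0367  0.288 ] [ 0.6927 -0.1433  0.288 ]
time_s: 18.6
ee_pos: [0.5525, -0.0941, 0.366]
eef_rot: [-2.87, 1.565, 1.865]
force: [0.5, 0.1, 0.6]
grip_width: 0.0307
t 18.6 at [ 0.5525 -0.0941  0.366 ] yaw 0.022 q6 -0.26 w 30.7 F [0.5 0.1 0.6]
  shift [  5.8 138.6   0. ] spin 0.002
```

```bash

python3 -m handwheel '[[[0,30,-1],0,0.35],[[0,65,-2],0,0.35],[[0,100,-3],0,0.35],[[3,130,-4],0,0.35],[[6,139,-4],0,0.35]]'
python3 -m handwheel '[[[0,0,0],0,0.35],[[5,0,0],0,0.35],[[15,0,0],0,0.35],[[25,0,0],0,0.35],[[35,0,0],0,0.35]]'
python3 go.py 0.6922 -0.09 0.28 0.02
```

```text
time_s: 19.1
ee_pos: [0.6935, -0.0863, 0.3561]
eef_rot: [-2.418, 1.563, 2.317]
force: [-0.1, 0.0, -0.3]
grip_width: 0.0307
time_s: 19.6
ee_pos: [0.6928, -0.0861, 0.3205]
eef_rot: [-2.423, 1.563, 2.312]
force: [0.2, 0.3, -0.2]
grip_width: 0.0305
t 19.6 at [ 0.6928 -0.0861  0.3205] yaw 0.023 q6 -0.2 w 30.5 F [ 0.2  0.3 -0.2]
  shift [40.5 -0.5  4.1] spin 0.003
```

```bash

python3 -m handwheel '[[[8,0,4],0,0.35],[[16,0,4],0,0.35],[[24,0,4],0,0.35],[[32,0,4],0,0.35],[[40,0,4],0,0.35]]'
python3 -m handwheel '[[[0,0,0],0,0.5],[[0,0,0],0,0.7],[[0,0,0],0,0.9],[[0,0,0],0,1],[[0,0,0],0,1]]' 20
python3 go.py 0.6922 -0.09 0.28 0.02
```

```text
time_s: 20.1
ee_pos: [0.6927, -0.0898, 0.2799]
eef_rot: [-2.427, 1.563, 2.308]
force: [-0.3, 0.1, 0.6]
grip_width: 0.0309
time_s: 20.6
ee_pos: [0.6926, -0.0898, 0.28]
eef_rot: [-2.406, 1.563, 2.329]
force: [-2.3, 0.5, -0.7]
grip_width: 0.0094
t 20.6 at [ 0.6926 -0.0898  0.28  ] yaw 0.023 q6 -0.21 w 9.4 F [-2.3  0.5 -0.7]
  shift [ 0.  -0.4  0.2] spin 0.003
```

```bash
cat > arc.py <<'E'
import sys
from go import *
dphi=float(sys.argv[1]);n=int(sys.argv[2])
H=np.array([.6168,-.0917]);psi=.022;r=.1953
o=get_obs();M=R.from_euler('xyz',o['eef_rot']).as_matrix();p=o['ee_pos']
ex=np.array([np.cos(psi),np.sin(psi),0])
h=(p[:2]-H)@ex[:2];z=p[2]+.005-.105;f=np.arctan2(z,-h);print("t",o['time_s'],"phi",round(f,4),"theta",round(f-.2326,4),"r",round(np.hypot(h,z),4),"F",np.round(o['force'],1),"w",o['grip_width'])
prev=p
for c in range(n):
    rows=[]
    for i in range(1,6):
        g=max(f-dphi*(5*c+i),.2326)
        q=np.array([H[0],H[1],.1])+ex*(-r*np.cos(g))+np.array([0,0,r*np.sin(g)])
        q=q+np.array([-ex[1],ex[0],0])*((p-q)@np.array([-ex[1],ex[0],0]))
        rows.append((M.T@(q-prev)*1000).round(1).tolist())
    prev=q;print(rows)
E
python3 arc.py 0.06 2
```

```text
t 20.6 phi 1.9694 theta 1.7368 r 0.1953 F [-2.3  0.5 -0.7] w 0.009374778148796666
[[-4.1, -11.0, -0.0], [-7.6, -22.1, -0.1], [-10.5, -33.5, -0.1], [-12.6, -45.0, -0.1], [-14.0, -56.7, -0.1]]
[[-0.7, -11.7, -0.0], [-0.8, -23.4, -0.0], [-0.1, -35.1, -0.0], [1.3, -46.7, -0.0], [3.3, -58.3, -0.0]]
```

```bash

python3 -m handwheel '[[[-4,-11,0],0,1],[[-7.5,-22,0],0,1],[[-10.5,-33.5,0],0,1],[[-12.5,-45,0],0,1],[[-14,-56.5,0],0,1]]'
python3 arc.py 0.06 2
```

```text
time_s: 21.1
ee_pos: [0.6368, -0.091, 0.2959]
eef_rot: [-3.048, 1.565, 1.688]
force: [4.4, 1.3, 1.9]
grip_width: 0.0088
t 21.1 phi 1.6725 theta 1.4399 r 0.1969 F [4.4 1.3 1.9] w 0.008753739590611988
[[0.8, -11.9, -0.0], [0.7, -23.6, -0.0], [1.2, -35.3, -0.0], [2.5, -46.9, -0.1], [4.5, -58.5, -0.1]]
[[2.7, -11.4, -0.0], [6.0, -22.6, 0.0], [10.0, -33.7, 0.0], [14.7, -44.4, 0.0], [20.0, -54.9, 0.0]]
```

```bash

python3 -m handwheel '[[[1,-12,0],0,1],[[1,-23.5,0],0,1],[[1,-35.5,0],0,1],[[2.5,-47,0],0,1],[[4.5,-58.5,0],0,1]]'
python3 arc.py 0.06 2
```

```text
time_s: 21.6
ee_pos: [0.5788, -0.0923, 0.2933]
eef_rot: [2.407, 1.564, 0.86]
force: [2.1, 0.9, 5.2]
grip_width: 0.0093
t 21.6 phi 1.3766 theta 1.144 r 0.197 F [2.1 0.9 5.2] w 0.009296121933460839
[[4.2, -11.1, 0.0], [7.4, -22.4, 0.0], [11.3, -33.4, 0.0], [15.9, -44.2, 0.0], [21.1, -54.7, 0.0]]
[[5.8, -10.2, 0.0], [12.2, -20.0, 0.0], [19.2, -29.4, 0.0], [26.8, -38.3, 0.1], [34.8, -46.8, 0.1]]
```

```bash

python3 -m handwheel '[[[4,-11,0],0,1],[[7.5,-22.5,0],0,1],[[11.5,-33.5,0],0,1],[[16,-44,0],0,1],[[21,-54.5,0],0,1]]'
python3 -m handwheel '[[[6,-10,0],0,1],[[12,-20,0],0,1],[[19,-29.5,0],0,1],[[27,-38.5,0],0,1],[[35,-47,0],0,1]]'
python3 arc.py 0.06 3
```

```text
time_s: 22.1
ee_pos: [0.5247, -0.0936, 0.2737]
eef_rot: [2.008, 1.561, 0.461]
force: [0.6, 0.6, 5.1]
grip_width: 0.0093
time_s: 22.6
ee_pos: [0.4778, -0.0946, 0.2395]
eef_rot: [1.877, 1.56, 0.33]
force: [-6.1, 1.1, 8.8]
grip_width: 0.0095
t 22.6 phi 0.7869 theta 0.5543 r 0.1969 F [-6.1  1.1  8.8] w 0.00949660937854751
[[9.6, -7.0, 0.0], [18.5, -14.6, 0.0], [27.8, -21.7, 0.1], [37.6, -28.2, 0.1], [47.7, -34.1, 0.1]]
[[10.5, -5.3, 0.0], [21.2, -9.9, 0.1], [32.2, -13.9, 0.1], [43.5, -17.2, 0.1], [46.2, -17.9, 0.1]]
[[0.0, 0.0, 0.0], [0.0, 0.0, 0.0], [0.0, 0.0, 0.0], [0.0, 0.0, 0.0], [0.0, 0.0, 0.0]]
```

```bash

python3 -m handwheel '[[[9.5,-7,0],0,1],[[18.5,-14.5,0],0,1],[[28,-21.5,0],0,1],[[37.5,-28,0],0,1],[[47.5,-34,0],0,1]]'
python3 -m handwheel '[[[9,-4.5,0],0,1],[[18,-8.5,0],0,1],[[27,-12,0],0,1],[[35,-14.5,0],0,1],[[41,-16,0],0,1]]'
python3 arc.py 0.03 1
```

```text
time_s: 23.1
ee_pos: [0.4427, -0.0954, 0.1921]
eef_rot: [1.926, 1.563, 0.379]
force: [-18.2, -1.8, 10.7]
grip_width: 0.0094
time_s: 23.6
ee_pos: [0.4257, -0.0957, 0.1504]
eef_rot: [2.124, 1.565, 0.577]
force: [-14.8, -0.9, 5.9]
grip_width: 0.0093
t 23.6 phi 0.2578 theta 0.0252 r 0.1977 F [-14.8  -0.9   5.9] w 0.009263399586500203
[[5.4, 1.1, 0.0], [5.4, 1.1, 0.0], [5.4, 1.1, 0.0], [5.4, 1.1, 0.0], [5.4, 1.1, 0.0]]
```

```bash

python3 -m handwheel '[[[1.5,1,0],0,1],[[3,1,0],0,1],[[4.5,1,0],0,1],[[6,1,0],0,1],[[7,1,0],0,1]]'
python3 arc.py 0.03 1
```

```text
time_s: 24.1
ee_pos: [0.4237, -0.0957, 0.1424]
eef_rot: [-2.317, 1.566, 2.42]
force: [-27.1, -2.5, 8.1]
grip_width: 0.0092
t 24.1 phi 0.2159 theta -0.0167 r 0.1978 F [-27.1  -2.5   8.1] w 0.009224356541802415
[[-2.7, 3.1, -0.0], [-2.7, 3.1, -0.0], [-2.7, 3.1, -0.0], [-2.7, 3.1, -0.0], [-2.7, 3.1, -0.0]]
```

```bash

python3 -m handwheel '[[[0,-1.5,0],0,1],[[0.5,-3,0],0,1],[[1,-3,0],0,1],[[2,-3,0],0,1],[[2,-3,0],0,1]]'
python3 arc.py 0.03 1
python3 - <<'E'
from m import *
r=snap("h");P=cloud("side",r["side"][1])
m=(abs(P[...,0]-.43)<.02)&(abs(P[...,1]+.094)<.1);print(np.percentile(P[m][:,2],[5,20,50,80]))
b=cv2.resize(r["side"][0][130:260,200:340],(700,650)[0:2],interpolation=cv2.INTER_CUBIC)
cv2.imwrite("pics/h.png",cv2.resize(b,(640,594)))
E
```

```text
time_s: 24.6
ee_pos: [0.423, -0.0959, 0.1412]
eef_rot: [2.269, 1.567, 0.722]
force: [14.6, 2.8, -5.4]
grip_width: 0.009
t 24.6 phi 0.2097 theta -0.0229 r 0.1981 F [14.6  2.8 -5.4] w 0.009020862060400758
[[-3.8, 3.8, -0.0], [-3.8, 3.8, -0.0], [-3.8, 3.8, -0.0], [-3.8, 3.8, -0.0], [-3.8, 3.8, -0.0]]
[0.0001 0.0221 0.2387 0.3833]
```

View pics/h.png

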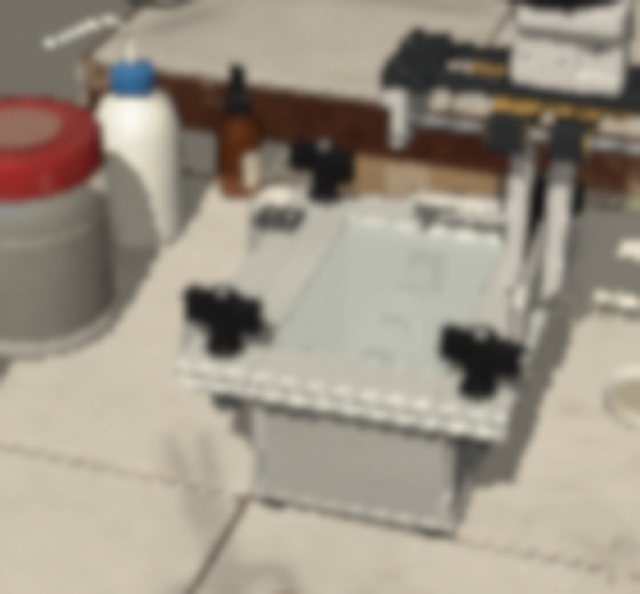

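The cover looks closed, with knobs at about (222,318), (482,358), (322,163) and one behind the fingers. I'll release, back off, then check flatness and measure the knobs.

```bash

python3 -m handwheel '[[[0,-1,0],0,0.7],[[0,-1,0],0,0.35],[[0,-1,0],0,0.35],[[-10,-1,0],0,0.35],[[-30,-1,0],0,0.35]]'
python3 -m handwheel '[[[-40,0,0],0,0.35],[[-80,0,0],0,0.35],[[-110,-20,30],0,0.35],[[-120,-50,60],0,0.35],[[-120,-80,100],0,0.35]]'
python3 -m handwheel '[[[0,-5,45],0,0.35],[[0,-10,90],0,0.35],[[0,-10,130],0,0.35],[[0,-10,170],0,0.35],[[0,-10,200],0,0.35]]'
cat > k.py <<'E'
from m import *
def knobs(r):
    I,D=r["top"];P=cloud("top",D);g=I.max(2)
    reg=(P[...,0]>.38)&(P[...,0]<.63)&(P[...,1]>-.24)&(P[...,1]<.05)
    c=reg&(abs(P[...,2]-.113)<.006);Q=P[c];A=np.c_[Q[:,:2],np.ones(len(Q))];k=np.linalg.lstsq(A,Q[:,2],rcond=None)[0];print("cover plane slopes",k,len(Q))
    rect(Q,"cover")
    m=(reg&(P[...,2]>.128)&(P[...,2]<.17)&(g<75)).astype(np.uint8)
    n,L,S,C=cv2.connectedComponentsWithStats(m,connectivity=8)
    for i in range(1,n):
        if S[i,4]<15: continue
        v,u=np.nonzero(L==i);z=np.median(P[L==i][:,2])
        q=np.array([onz("top",a,b,.1515) for a,b in zip(u,v)])[:,:2];qc=q.mean(0);w,V=np.linalg.eigh(np.cov((q-qc).T));a=V[:,1]
        print("knob px",len(q),"c",qc,"mid",(q.min(0)+q.max(0))/2,"z",round(float(z),4),"wing yaw",round(float((np.arctan2(a[1],a[0])+np.pi/2)%np.pi-np.pi/2),3),"len",np.sqrt(12*w)*1000)
    h=reg&(abs(P[...,2]-.152)<.008)&(g>90);rect(P[h],"handle")
E
python3 - <<'E'
from k import *
r=snap("i");knobs(r)
a=r["top"][0][140:245,275:375];cv2.imwrite("pics/i.png",cv2.resize(a,(570,600),interpolation=cv2.INTER_CUBIC))
E
```

```text
time_s: 25.2
ee_pos: [0.4214, -0.0958, 0.1713]
eef_rot: [2.858, 1.567, 1.311]
force: [-1.1, 0.1, 0.6]
grip_width: 0.0305
time_s: 25.7
ee_pos: [0.343, -0.1986, 0.2933]
eef_rot: [1.832, 1.567, 0.287]
force: [0.9, -1.3, -1.1]
grip_width: 0.0304
time_s: 26.2
ee_pos: [0.3376, -0.4009, 0.2935]
eef_rot: [1.777, 1.567, 0.231]
force: [-0.1, 1.1, 0.7]
grip_width: 0.0304
cover plane slopes [0.0032 0.0005 0.1113] 4598
cover 4598 c [518.  -94.2] size [201.3 226.6] ang 1.04 zmed 0.1129
knob px 81 c [ 0.5845 -0.1862] mid [ 0.5851 -0.1874] z 0.1517 wing yaw -0.263 len [16.1114 44.9858]
knob px 71 c [0.5804 0.0039] mid [0.58  0.004] z 0.1522 wing yaw -0.077 len [14.9336 45.1399]
knob px 66 c [0.4332 0.0008] mid [ 0.4342 -0.    ] z 0.1531 wing yaw -0.156 len [13.9544 44.7943]
knob px 87 c [ 0.4386 -0.1903] mid [ 0.4392 -0.1894] z 0.1516 wing yaw -0.206 len [16.4035 44.2243]
handle 171 c [514.7 -97.6] size [187.4 205.2] ang 1.58 zmed 0.1545
```

View pics/i.png

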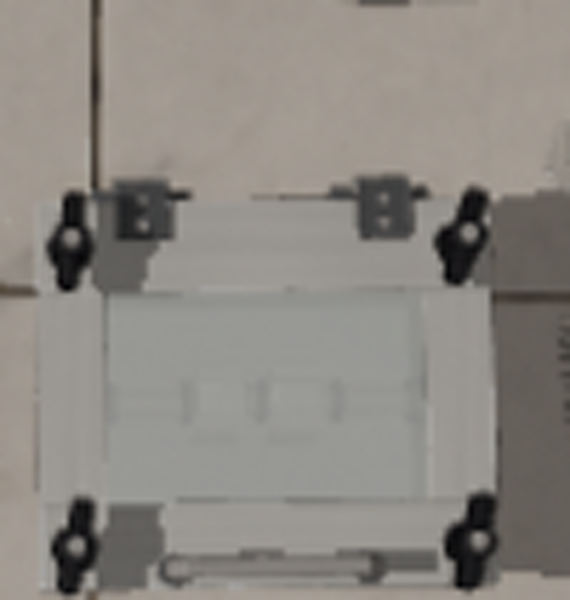

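The cover is flat (slope 0.003, face at z 0.113) and both strips show through the window. The knobs stand at about 0.18 (front left), 0.10 (back left), 0.29 (back right) and 0.23 (front right). Starting with front left.

```bash

python3 -m handwheel '[[[0,0,0],-0.14,0.2],[[0,0,0],-0.28,0.2],[[0,0,0],-0.42,0.2],[[0,0,0],-0.56,0.2],[[0,0,0],-0.70,0.2]]' 40 >/dev/null
python3 -m handwheel '[[[0,0,0],-0.14,0.2],[[0,0,0],-0.28,0.2],[[0,0,0],-0.42,0.2],[[0,0,0],-0.56,0.2],[[0,0,0],-0.69,0.2]]' >/dev/null
python3 go.py .4334 .0008 .2 1.415
```

```text
t 27.3 at [ 0.3376 -0.3998  0.2944] yaw 1.426 q6 -2.37 w 37.6 F [-0.8  0.6  0.3]
  shift [ 95.2 410.1  36.5] spin 0.011
```

```bash

python3 -m handwheel '[[[0,35,3],0.01,0.2],[[0,75,6],0.01,0.2],[[0,115,10],0.01,0.2],[[0,155,14],0.01,0.2],[[0,195,17],0.01,0.2]]' >/dev/null
python3 -m handwheel '[[[20,40,3],0,0.2],[[40,80,6],0,0.2],[[60,120,10],0,0.2],[[80,160,14],0,0.2],[[95,195,17],0,0.2]]' >/dev/null
python3 go.py .4334 .0008 .2 1.415
python3 -m handwheel '[[[0,15,1],0,0.2],[[0,20,2],0,0.2],[[0,20,2],0,0.2],[[0,20,2],0,0.2],[[0,20,2],0,0.2]]' >/dev/null
python3 go.py .4334 .0008 .137 1.415
```

```text
t 28.3 at [ 0.4293 -0.0148  0.2006] yaw 1.417 q6 -1.54 w 37.4 F [ 0.6 -0.5 -0.1]
  shift [ 0.6 16.   1.7] spin 0.002
t 28.8 at [0.4343 0.0039 0.201 ] yaw 1.415 q6 -1.49 w 37.6 F [0.9 0.5 0.6]
  shift [64.  -3.2 -0.7] spin 0.0
```

```bash

python3 -m handwheel '[[[0,-3,-1],0,0.2],[[15,-3,-1],0,0.2],[[30,-3,-1],0,0.2],[[48,-3,-1],0,0.2],[[64,-3,-1],0,0.2]]'
python3 -m handwheel '[[[0,0,0],0,0.2],[[0,0,0],0,0.6],[[0,0,0],0,0.9],[[0,0,0],0,1],[[0,0,0],0,1]]' 40
python3 go.py .4334 .0008 .135 0.293
```

```text
time_s: 29.3
ee_pos: [0.433, 0.0004, 0.1364]
eef_rot: [0.248, 1.565, 0.092]
force: [0.8, 0.1, 0.0]
grip_width: 0.0373
time_s: 29.8
ee_pos: [0.4332, -0.0002, 0.1371]
eef_rot: [0.005, 1.564, -0.152]
force: [-0.5, -6.9, 2.1]
grip_width: 0.0143
t 29.8 at [ 4.332e-01 -2.000e-04  1.371e-01] yaw 1.415 q6 -1.5 w 14.3 F [-0.5 -6.9  2.1]
  shift [ 2.1  1.1 -0. ] spin 1.122
```

```bash

python3 -m handwheel '[[[0,0,0],0.11,1],[[0.2,0,0],0.22,1],[[0.4,0,0],0.33,1],[[0.6,0,0],0.44,1],[[0.8,0,0],0.56,1]]'
python3 go.py .4334 .0008 .135 0.293
```

```text
time_s: 30.3
ee_pos: [0.433, -0.0009, 0.1365]
eef_rot: [0.326, 1.564, -0.394]
force: [-3.8, -7.6, 0.3]
grip_width: 0.0144
t 30.3 at [ 0.433  -0.0009  0.1365] yaw 0.851 q6 -0.93 w 14.4 F [-3.8 -7.6  0.3]
  shift [ 1.5  1.6 -0.8] spin 0.558
```

```bash

python3 -m handwheel '[[[0.2,0,0],0.11,1],[[0.4,0,0],0.22,1],[[0.6,0,0],0.33,1],[[0.8,0,0],0.44,1],[[1,0,0],0.56,1]]'
python3 -m handwheel '[[[0,0,0],0,1],[[0,0,0],0,0.6],[[0,0,0],0,0.2],[[0,0,0],0,0.2],[[-5,0,0],0,0.2]]'
python3 -m handwheel '[[[-20,0,0],0,0.2],[[-50,0,0],0,0.2],[[-75,0,0],-0.1,0.2],[[-75,0,0],-0.24,0.2],[[-75,0,0],-0.38,0.2]]'
python3 -m handwheel '[[[0,0,40],-0.14,0.2],[[0,0,80],-0.28,0.2],[[0,0,120],-0.42,0.2],[[0,0,160],-0.56,0.2],[[0,0,190],-0.65,0.2]]'
python3 - <<'E'
from k import *
r=snap("j");knobs(r)
E
python3 go.py .5856 -.1875 .2 1.307
```

```text
time_s: 30.8
ee_pos: [0.4324, -0.0014, 0.1357]
eef_rot: [0.612, 1.565, -0.673]
force: [-6.1, -5.2, 1.0]
grip_width: 0.0146
time_s: 31.3
ee_pos: [0.4322, -0.0013, 0.1405]
eef_rot: [0.538, 1.566, -0.745]
force: [-0.4, 0.1, -0.1]
grip_width: 0.0368
time_s: 31.8
ee_pos: [0.4322, -0.001, 0.2167]
eef_rot: [0.35, 1.564, -0.548]
force: [-0.2, 0.6, -0.5]
grip_width: 0.0376
time_s: 32.3
ee_pos: [0.5517, -0.1514, 0.218]
eef_rot: [-0.306, 1.564, -0.548]
force: [-1.2, 0.7, -1.0]
grip_width: 0.0376
cover plane slopes [0.0061 0.0087 0.11  ] 2305
cover 2305 c [518.3 -92.7] size [201.  223.6] ang 1.21 zmed 0.1127
knob px 71 c [0.5804 0.0039] mid [0.58  0.004] z 0.1525 wing yaw -0.077 len [14.9336 45.1399]
knob px 68 c [0.4336 0.0003] mid [ 0.4328 -0.0001] z 0.1512 wing yaw -1.286 len [13.9337 45.21  ]
handle 47 c [503.1   2.9] size [194.1  75.5] ang 19.09 zmed 0.1534
t 32.4 at [ 0.5518 -0.1519  0.2175] yaw 1.324 q6 -1.66 w 37.3 F [ 0.1  0.6 -0.6]
  shift [ 17.8 -26.2  41.4] spin 0.017
```

Front left is at 1.31, as intended. Next is back right.

```bash

python3 -m handwheel '[[[0,-14,20],0.015,0.2],[[0,-28,41],0.015,0.2],[[0,-28,41],0.015,0.2],[[0,-28,41],0.015,0.2],[[0,-28,41],0.015,0.2]]'
python3 go.py .5852 -.189 .137 1.307
```

```text
time_s: 32.9
ee_pos: [0.5843, -0.1882, 0.2181]
eef_rot: [-0.32, 1.564, -0.581]
force: [0.3, -0.9, -0.2]
grip_width: 0.0373
t 32.9 at [ 0.5843 -0.1882  0.2181] yaw 1.31 q6 -1.68 w 37.3 F [ 0.3 -0.9 -0.2]
  shift [81.1 -0.4  0.6] spin 0.003
```

```bash

python3 -m handwheel '[[[15,0,0.5],0,0.2],[[32,0,0.5],0,0.2],[[50,0,0.5],0,0.2],[[68,0,0.5],0,0.2],[[81,0,0.5],0,0.2]]'
python3 -m handwheel '[[[0,0,0],0,0.2],[[0,0,0],0,0.6],[[0,0,0],0,0.9],[[0,0,0],0,1],[[0,0,0],0,1]]'
python3 -m handwheel '[[[0,0,0],0.1,1],[[0.2,0,0],0.2,1],[[0.4,0,0],0.3,1],[[0.6,0,0],0.4,1],[[0.8,0,0],0.51,1]]'
python3 go.py .5852 -.189 .135 0.293
```

```text
time_s: 33.4
ee_pos: [0.5845, -0.1879, 0.1351]
eef_rot: [-0.382, 1.566, -0.642]
force: [-0.6, 0.1, -0.8]
grip_width: 0.0376
time_s: 33.9
ee_pos: [0.5846, -0.1886, 0.1359]
eef_rot: [-0.452, 1.564, -0.713]
force: [-1.1, -5.0, 1.8]
grip_width: 0.0145
time_s: 34.4
ee_pos: [0.5846, -0.1888, 0.1354]
eef_rot: [0.02, 1.564, -0.755]
force: [-2.3, -1.5, -0.6]
grip_width: 0.0146
t 34.4 at [ 0.5846 -0.1888  0.1354] yaw 0.796 q6 -1.17 w 14.6 F [-2.3 -1.5 -0.6]
  shift [0.4 0.3 0.6] spin 0.503
```

```bash

python3 -m handwheel '[[[0.2,0,0],0.1,1],[[0.4,0,0],0.2,1],[[0.6,0,0],0.3,1],[[0.8,0,0],0.4,1],[[0.8,0,0],0.51,1]]'
python3 -m handwheel '[[[0,0,0],0,1],[[0,0,0],0,0.6],[[0,0,0],0,0.2],[[0,0,0],0,0.2],[[-5,0,0],0,0.2]]'
python3 -m handwheel '[[[-20,0,0],0,0.2],[[-50,0,0],0,0.2],[[-75,0,0],-0.14,0.2],[[-75,0,0],-0.28,0.2],[[-75,0,0],-0.42,0.2]]'
python3 go.py .4372 -.1925 .2 1.365
```

```text
time_s: 34.9
ee_pos: [0.5844, -0.1889, 0.1347]
eef_rot: [0.492, 1.564, -0.797]
force: [-1.2, -1.4, -2.1]
grip_width: 0.0147
time_s: 35.4
ee_pos: [0.5842, -0.1887, 0.1394]
eef_rot: [0.441, 1.565, -0.847]
force: [0.1, 0.3, 0.6]
grip_width: 0.0371
time_s: 35.9
ee_pos: [0.5842, -0.1885, 0.2158]
eef_rot: [0.147, 1.563, -0.715]
force: [-0.9, 0.5, -0.9]
grip_width: 0.0379
t 35.9 at [ 0.5842 -0.1885  0.2158] yaw 0.709 q6 -1.08 w 37.9 F [-0.9  0.5 -0.9]
  shift [  15.  -114.2  -92.7] spin -0.656
```

```bash

python3 -m handwheel '[[[0,-25,-20],-0.14,0.2],[[0,-50,-40],-0.28,0.2],[[0,-75,-60],-0.42,0.2],[[0,-100,-80],-0.56,0.2],[[0,-114,-93],-0.66,0.2]]'
python3 go.py .4368 -.192 .137 1.365
```

```text
time_s: 36.4
ee_pos: [0.4354, -0.1921, 0.2156]
eef_rot: [-0.516, 1.562, -0.712]
force: [-0.5, 0.3, 0.5]
grip_width: 0.0377
t 36.4 at [ 0.4354 -0.1921  0.2156] yaw 1.375 q6 -1.87 w 37.7 F [-0.5  0.3  0.5]
  shift [78.6  0.7  0.8] spin 0.01
```

```bash

python3 -m handwheel '[[[15,0,1],0.01,0.2],[[32,0,1],0.01,0.2],[[50,0,1],0.01,0.2],[[68,0,1],0.01,0.2],[[79,0,1],0.01,0.2]]'
python3 -m handwheel '[[[0,0,0],0,0.2],[[0,0,0],0,0.6],[[0,0,0],0,0.9],[[0,0,0],0,1],[[0,0,0],0,1]]'
python3 -m handwheel '[[[0,0,0],0.1,1],[[0.2,0,0],0.21,1],[[0.4,0,0],0.32,1],[[0.6,0,0],0.43,1],[[0.8,0,0],0.54,1]]'
python3 -m handwheel '[[[0.2,0,0],0.1,1],[[0.4,0,0],0.21,1],[[0.6,0,0],0.32,1],[[0.8,0,0],0.43,1],[[0.8,0,0],0.54,1]]'
python3 go.py .4368 -.192 .135 0.293
python3 -m handwheel '[[[0,0,0],0,1],[[0,0,0],0,0.6],[[0,0,0],0,0.2],[[0,0,0],0,0.2],[[-5,0,0],0,0.2]]'
python3 -m handwheel '[[[-20,0,0],0,0.2],[[-50,0,0],0,0.2],[[-75,0,0],-0.14,0.2],[[-75,0,0],-0.28,0.2],[[-75,0,0],-0.42,0.2]]'
python3 go.py .5805 .003 .2 1.493
```

```text
time_s: 36.9
ee_pos: [0.4367, -0.1926, 0.1359]
eef_rot: [-0.512, 1.563, -0.718]
force: [-0.1, 0.3, 0.0]
grip_width: 0.0376
time_s: 37.4
ee_pos: [0.4371, -0.1924, 0.1364]
eef_rot: [-0.404, 1.562, -0.61]
force: [2.0, 2.9, 2.4]
grip_width: 0.0149
time_s: 37.9
ee_pos: [0.437, -0.1926, 0.1359]
eef_rot: [0.063, 1.562, -0.687]
force: [-1.8, -1.4, -0.1]
grip_width: 0.0149
time_s: 38.4
ee_pos: [0.4366, -0.1928, 0.1352]
eef_rot: [0.502, 1.562, -0.792]
force: [-2.3, -1.6, -0.6]
grip_width: 0.0146
t 38.4 at [ 0.4366 -0.1928  0.1352] yaw 0.277 q6 -0.77 w 14.6 F [-2.3 -1.6 -0.6]
  shift [ 0.2  0.4 -0.8] spin -0.016
time_s: 38.9
ee_pos: [0.4364, -0.1927, 0.14]
eef_rot: [0.464, 1.563, -0.829]
force: [-0.2, 0.2, 0.1]
grip_width: 0.0368
time_s: 39.4
ee_pos: [0.4363, -0.1924, 0.2162]
eef_rot: [0.11, 1.561, -0.757]
force: [0.7, 0.2, -0.2]
grip_width: 0.0374
t 39.4 at [ 0.4363 -0.1924  0.2162] yaw 0.704 q6 -1.19 w 37.4 F [ 0.7  0.2 -0.2]
  shift [ 15.9 236.4 -55.7] spin -0.789
```

```bash

python3 -m handwheel '[[[0,40,-10],-0.14,0.2],[[0,80,-20],-0.28,0.2],[[0,120,-30],-0.42,0.2],[[0,160,-40],-0.56,0.2],[[0,200,-48],-0.70,0.2]]' >/dev/null
python3 go.py .5805 .003 .2 1.493
```

```text
t 39.9 at [ 0.5584 -0.0247  0.2165] yaw 1.411 q6 -1.52 w 37.9 F [ 0.6 -0.6 -0.4]
  shift [16.5 30.9 17.2] spin -0.082
```

```bash

python3 -m handwheel '[[[0,15,8],-0.04,0.2],[[0,31,17],-0.08,0.2],[[0,31,17],-0.08,0.2],[[0,31,17],-0.08,0.2],[[0,31,17],-0.08,0.2]]' >/dev/null
python3 go.py .5805 .003 .137 1.493
```

```text
t 40.4 at [0.5798 0.0025 0.2167] yaw 1.489 q6 -1.54 w 37.7 F [-0.1 -0.  -0.2]
  shift [79.7  1.1  0. ] spin -0.004
```

```bash

python3 -m handwheel '[[[15,0.5,0],0,0.2],[[32,0.5,0],0,0.2],[[50,0.5,0],0,0.2],[[68,0.5,0],0,0.2],[[80,0.5,0],0,0.2]]'
python3 -m handwheel '[[[0,0,0],0,0.2],[[0,0,0],0,0.6],[[0,0,0],0,0.9],[[0,0,0],0,1],[[0,0,0],0,1]]'
python3 -m handwheel '[[[0,0,0],0.12,1],[[0.2,0,0],0.24,1],[[0.4,0,0],0.36,1],[[0.6,0,0],0.48,1],[[0.8,0,0],0.6,1]]'
python3 -m handwheel '[[[0.2,0,0],0.12,1],[[0.4,0,0],0.24,1],[[0.6,0,0],0.36,1],[[0.8,0,0],0.48,1],[[0.8,0,0],0.6,1]]'
python3 go.py .5805 .003 .135 0.293
python3 -m handwheel '[[[0,0,0],0,1],[[0,0,0],0,0.6],[[0,0,0],0,0.2],[[0,0,0],0,0.2],[[-5,0,0],0,0.2]]'
python3 -m handwheel '[[[-20,0,0],0,0.2],[[-50,0,0],0,0.2],[[-75,0,0],0,0.2],[[-75,0,0],0,0.2],[[-75,0,0],0,0.2]]' >/dev/null
python3 -m handwheel '[[[-20,-40,0],0,0.2],[[-40,-85,0],0,0.2],[[-40,-130,0],0,0.2],[[-40,-175,0],0,0.2],[[-40,-210,0],0,0.2]]'
python3 - <<'E'
from k import *
r=snap("l");knobs(r)
E
python3 go.py .4323 -.0013 .2 0.293
```

```text
time_s: 40.9
ee_pos: [0.5798, 0.0017, 0.1358]
eef_rot: [-0.703, 1.561, -0.786]
force: [0.5, -0.0, 0.7]
grip_width: 0.0376
time_s: 41.4
ee_pos: [0.5802, 0.003, 0.1366]
eef_rot: [-0.394, 1.561, -0.477]
force: [1.3, 10.0, 1.4]
grip_width: 0.0148
time_s: 41.9
ee_pos: [0.5802, 0.003, 0.136]
eef_rot: [0.178, 1.561, -0.509]
force: [-0.0, -0.8, -2.2]
grip_width: 0.0142
time_s: 42.4
ee_pos: [0.5799, 0.0028, 0.1353]
eef_rot: [0.707, 1.562, -0.585]
force: [-1.5, -2.6, -3.7]
grip_width: 0.0146
t 42.4 at [0.5799 0.0028 0.1353] yaw 0.279 q6 -0.33 w 14.6 F [-1.5 -2.6 -3.7]
  shift [ 0.3  0.6 -0. ] spin -0.014
time_s: 42.9
ee_pos: [0.5797, 0.0029, 0.1401]
eef_rot: [0.663, 1.562, -0.628]
force: [0.2, -0.0, -0.1]
grip_width: 0.0367
time_s: 43.9
ee_pos: [0.3747, -0.0547, 0.253]
eef_rot: [0.636, 1.563, -0.654]
force: [0.2, 0.2, 0.9]
grip_width: 0.0377
cover plane slopes [0.0051 0.0004 0.1102] 4090
cover 4090 c [518.1 -94.2] size [201.5 226.7] ang 0.98 zmed 0.1127
knob px 77 c [ 0.5851 -0.1871] mid [ 0.5851 -0.1874] z 0.1503 wing yaw -1.228 len [14.3521 48.6504]
knob px 78 c [0.58   0.0035] mid [0.58  0.004] z 0.1502 wing yaw -1.241 len [14.9098 47.9912]
knob px 77 c [ 0.4385 -0.1904] mid [ 0.4392 -0.1893] z 0.1509 wing yaw -1.248 len [14.1547 48.1113]
knob px 60 c [0.4327 0.0036] mid [0.4327 0.0027] z 0.1512 wing yaw -1.302 len [14.7939 38.3618]
handle 87 c [507.4 -85.1] size [173.2 217.9] ang 1.72 zmed 0.1536
t 44.0 at [ 0.3744 -0.0551  0.2535] yaw 0.279 q6 -0.52 w 37.3 F [-0.3 -0.3  0.4]
  shift [ 53.7  70.2 -36.1] spin -0.014
```

All four are at about halfway (1.25 to 1.31) and the cover is flat. The second pass starts at front left.

```bash

python3 -m handwheel '[[[0,25,-13],0,0.2],[[0,50,-26],0,0.2],[[15,70,-36],0,0.2],[[35,70,-36],0,0.2],[[54,70,-36],0,0.2]]' >/dev/null
python3 go.py .4323 -.0013 .135 0.285
```

```text
t 44.5 at [ 0.4324 -0.0008  0.1978] yaw 0.28 q6 -0.36 w 37.8 F [-0.  -0.6  0.2]
  shift [62.8 -0.4  0.1] spin -0.005
```

```bash

python3 -m handwheel '[[[10,0,0],0,0.2],[[22,0,0],0,0.2],[[36,0,0],0,0.2],[[50,0,0],0,0.2],[[63,0,0],0,0.2]]'
python3 -m handwheel '[[[0,0,0],0,0.2],[[0,0,0],0,0.6],[[0,0,0],0,0.9],[[0,0,0],0,1],[[0,0,0],0,1]]'
python3 -m handwheel '[[[0,0,0],0.13,1],[[0.2,0,0],0.26,1],[[0.4,0,0],0.39,1],[[0.6,0,0],0.52,1],[[0.8,0,0],0.65,1]]'
python3 -m handwheel '[[[0.2,0,0],0.13,1],[[0.4,0,0],0.26,1],[[0.6,0,0],0.39,1],[[0.8,0,0],0.5,1],[[0.8,0,0],0.58,1]]'
python3 go.py .4323 -.0013 .133 -1.006; python3 -c "from station import *;print(get_obs()['moment'])"
```

```text
time_s: 45.0
ee_pos: [0.4328, -0.0011, 0.134]
eef_rot: [0.551, 1.564, -0.74]
force: [0.8, -0.5, -0.4]
grip_width: 0.0376
time_s: 45.5
ee_pos: [0.4324, -0.0013, 0.1344]
eef_rot: [0.38, 1.564, -0.91]
force: [-6.3, -2.5, 5.0]
grip_width: 0.0149
time_s: 46.0
ee_pos: [0.4316, -0.0014, 0.1337]
eef_rot: [0.751, 1.565, -1.195]
force: [-7.7, -1.2, 2.8]
grip_width: 0.0148
time_s: 46.5
ee_pos: [0.4309, -0.001, 0.1329]
eef_rot: [1.078, 1.566, -1.452]
force: [-3.8, 3.3, 2.0]
grip_width: 0.0148
t 46.5 at [ 0.4309 -0.001   0.1329] yaw -0.959 q6 0.88 w 14.8 F [-3.8  3.3  2. ]
  shift [-0.1  1.  -1. ] spin 0.047
[0.69066217 1.00873627 0.13466537]
```

```bash

python3 -m handwheel '[[[0,0.5,-0.5],0.03,1],[[0,0.5,-0.5],0.06,1],[[0,0.5,-0.5],0.09,1],[[0,0.5,-0.5],0.11,1],[[0,0.5,-0.5],0.11,1]]' >/dev/null
python3 go.py .4323 -.0013 .133 -1.006; python3 -c "from station import *;print(get_obs()['moment'])"
```

```text
t 47.0 at [ 0.4309 -0.0009  0.1329] yaw -1.069 q6 0.99 w 14.6 F [-5.3  2.   0.3]
  shift [-0.1  1.1 -1. ] spin -0.063
[0.44823251 1.05438136 0.19159628]
```

```bash

python3 -m handwheel '[[[0,0,0],0.03,1],[[0,0,0],0.06,1],[[0,0,0],0.08,1],[[0,0,0],0.08,1],[[0,0,0],0.08,1]]' >/dev/null
python3 go.py .4323 -.0013 .133 -1.006; python3 -c "from station import *;print(get_obs()['moment'])"
```

```text
t 47.5 at [ 0.43   -0.0011  0.1329] yaw -1.15 q6 1.07 w 14.9 F [-7.9 -2.7  2.8]
  shift [-0.1  1.1 -2. ] spin -0.144
[-0.44385343  1.63857494 -0.00815398]
```

```bash

python3 -m handwheel '[[[0,0,0],0,1],[[0,0,0],0,0.6],[[0,0,0],0,0.2],[[0,0,0],0,0.2],[[-5,0,0],0,0.2]]'
python3 -m handwheel '[[[-20,0,0],0,0.2],[[-50,0,0],0,0.2],[[-75,0,0],-0.1,0.2],[[-75,0,0],-0.2,0.2],[[-75,0,0],-0.3,0.2]]' >/dev/null
python3 go.py .52 -.15 .22 0.285
```

```text
time_s: 48.0
ee_pos: [0.4299, -0.001, 0.1377]
eef_rot: [0.432, 1.565, -2.289]
force: [0.7, -0.5, -0.2]
grip_width: 0.0367
t 48.5 at [ 0.4306 -0.0007  0.2139] yaw -0.846 q6 0.76 w 37.6 F [ 1.1 -0.5 -0.2]
  shift [ -5.6 171.1  32.1] spin -1.131
```

```bash

python3 -m handwheel '[[[0,35,6],-0.14,0.2],[[0,70,13],-0.28,0.2],[[0,105,20],-0.42,0.2],[[0,140,26],-0.56,0.2],[[0,171,32],-0.7,0.2]]' >/dev/null
python3 -m handwheel '[[[0,0,0],-0.14,0.2],[[0,0,0],-0.28,0.2],[[0,0,0],-0.43,0.2],[[0,0,0],-0.43,0.2],[[0,0,0],-0.43,0.2]]' >/dev/null
python3 - <<'E'
from k import *
r=snap("n");knobs(r)
a=r["top"][0][140:245,275:375];b=r["side"][0][150:250,220:330]
cv2.imwrite("pics/n.png",np.hstack([cv2.resize(a,(380,400),interpolation=cv2.INTER_CUBIC),cv2.resize(b,(420,400),interpolation=cv2.INTER_CUBIC)]))
E
python3 go.py .5842 -.1888 .2 0.285
```

```text
cover plane slopes [0.0054 0.0063 0.1103] 2680
cover 2680 c [517.9 -68.6] size [201.5 174.5] ang 1.77 zmed 0.1128
knob px 79 c [0.58   0.0037] mid [0.58  0.004] z 0.1506 wing yaw -1.243 len [14.8301 48.0135]
knob px 72 c [ 0.4333 -0.0001] mid [ 0.4329 -0.    ] z 0.1492 wing yaw 0.55 len [15.1072 43.465 ]
handle 73 c [495.9  -8.1] size [188.3  73.3] ang 23.0 zmed 0.1525
t 49.6 at [ 0.5208 -0.1514  0.2149] yaw 0.286 q6 -0.63 w 37.9 F [-1.  -0.4  0.4]
  shift [15.  50.4 53.7] spin 0.001
```

View pics/n.png

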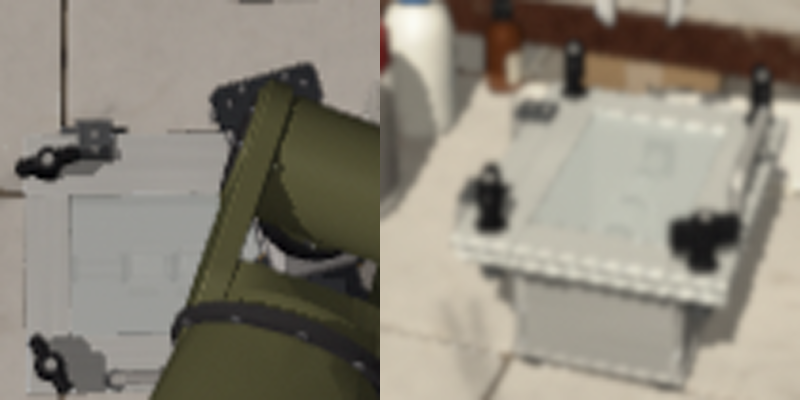

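Front left is home: wing yaw 0.55 means about 2.6 rad, and it has sunk about 3 mm. Next is back right.

```bash

python3 -m handwheel '[[[0,20,20],0,0.2],[[0,50,54],0,0.2],[[0,50,54],0,0.2],[[0,50,54],0,0.2],[[0,50,54],0,0.2]]' >/dev/null
python3 go.py .5844 -.1888 .135 0.285
python3 -m handwheel '[[[10,0,0],0,0.2],[[28,0,0],0,0.2],[[46,0,0],0,0.2],[[64,0,0],0,0.2],[[80,0,0],0,0.2]]'
python3 go.py .5844 -.1888 .135 0.285
```

```text
t 50.1 at [ 0.5835 -0.1887  0.2152] yaw 0.285 q6 -0.65 w 37.8 F [-0.3  0.9  0.2]
  shift [80.2  1.1 -0. ] spin -0.0
time_s: 50.6
ee_pos: [0.5826, -0.1886, 0.1343]
eef_rot: [-0.603, 1.566, -1.889]
force: [-0.0, -0.0, 0.1]
grip_width: 0.0374
t 50.6 at [ 0.5826 -0.1886  0.1343] yaw 0.285 q6 -0.65 w 37.4 F [-0.  -0.   0.1]
  shift [-0.7  1.6  0.7] spin -0.0
```

```bash

python3 -m handwheel '[[[0,1.5,0.5],0,0.2],[[0,1.5,0.5],0,0.6],[[0,1.5,0.5],0,0.9],[[0,1.5,0.5],0,1],[[0,1.5,0.5],0,1]]'
python3 -m handwheel '[[[0,0,0],0.13,1],[[0.2,0,0],0.26,1],[[0.4,0,0],0.39,1],[[0.6,0,0],0.52,1],[[0.8,0,0],0.65,1]]'
python3 -m handwheel '[[[0.2,0,0],0.13,1],[[0.4,0,0],0.26,1],[[0.6,0,0],0.39,1],[[0.8,0,0],0.5,1],[[0.8,0,0],0.6,1]]'
python3 -m handwheel '[[[0,0,0],0.03,1],[[0,0,0],0.06,1],[[0,0,0],0.1,1],[[0,0,0],0.13,1],[[0,0,0],0.13,1]]'
python3 go.py .5844 -.1888 .133 -1.006; python3 -c "from station import *;print(get_obs()['moment'])"
python3 -m handwheel '[[[0,0,0],0,1],[[0,0,0],0,0.6],[[0,0,0],0,0.2],[[0,0,0],0,0.2],[[-5,0,0],0,0.2]]'
python3 -m handwheel '[[[-20,0,0],0,0.2],[[-50,0,0],0,0.2],[[-75,0,0],-0.14,0.2],[[-75,0,0],-0.28,0.2],[[-75,0,0],-0.42,0.2]]' >/dev/null
python3 go.py .4368 -.1925 .2 0.285
```

```text
time_s: 51.1
ee_pos: [0.5844, -0.1887, 0.1351]
eef_rot: [-0.385, 1.565, -1.672]
force: [-1.1, 0.0, 2.4]
grip_width: 0.0145
time_s: 51.6
ee_pos: [0.5843, -0.1888, 0.1344]
eef_rot: [0.249, 1.565, -1.692]
force: [-0.8, 0.1, 0.0]
grip_width: 0.0146
time_s: 52.1
ee_pos: [0.5843, -0.1887, 0.1337]
eef_rot: [0.83, 1.565, -1.716]
force: [0.5, 0.4, -1.7]
grip_width: 0.0145
time_s: 52.6
ee_pos: [0.5842, -0.1887, 0.1336]
eef_rot: [0.933, 1.565, -1.743]
force: [0.4, -0.2, -3.8]
grip_width: 0.0145
t 52.6 at [ 0.5842 -0.1887  0.1336] yaw -1.105 q6 0.74 w 14.5 F [ 0.4 -0.2 -3.8]
  shift [ 0.6  0.2 -0.1] spin -0.099
[-0.0827367  -0.16575217  0.20337679]
time_s: 53.1
ee_pos: [0.584, -0.1886, 0.1384]
eef_rot: [0.768, 1.565, -1.908]
force: [-0.2, 0.6, 0.8]
grip_width: 0.0364
t 53.6 at [ 0.5844 -0.1883  0.2148] yaw -0.68 q6 0.31 w 37.7 F [-1.8  0.1 -0.1]
  shift [  14.8 -112.2   96. ] spin -0.965
```

```bash

python3 -m handwheel '[[[-5,-45,0],-0.14,0.2],[[-10,-90,0],-0.28,0.2],[[-15,-135,0],-0.42,0.2],[[-20,-180,0],-0.56,0.2],[[-20,-210,0],-0.7,0.2]]' >/dev/null
python3 - <<'E'
from k import *
r=snap("o");knobs(r)
E
python3 go.py .4368 -.1925 .2 0.285
```

```text
cover plane slopes [0.0082 0.0006 0.1087] 2979
cover 2979 c [519.  -94.2] size [200.4 226.2] ang 1.47 zmed 0.113
knob px 85 c [ 0.5846 -0.187 ] mid [ 0.5851 -0.1873] z 0.1481 wing yaw 0.574 len [17.4878 44.6842]
knob px 79 c [0.58   0.0037] mid [0.58  0.004] z 0.1507 wing yaw -1.243 len [14.8301 48.0135]
knob px 36 c [0.4411 0.0068] mid [0.4396 0.0069] z 0.1498 wing yaw 0.198 len [11.0654 27.7867]
knob px 74 c [ 0.4386 -0.191 ] mid [ 0.4392 -0.1907] z 0.1507 wing yaw -1.249 len [14.0149 47.4277]
handle 36 c [513.4 -89. ] size [171.  217.3] ang 5.07 zmed 0.151
t 54.2 at [ 0.4194 -0.0547  0.2351] yaw 0.027 q6 -0.24 w 37.5 F [ 0.6 -0.9 -0.3]
  shift [ 36.   13.7 138. ] spin -0.258
```

Back right is home (2.59, top sunk to z 0.148). Next is front right.

```bash

python3 -m handwheel '[[[0,3,35],-0.13,0.2],[[0,6,70],-0.26,0.2],[[10,10,105],-0.26,0.2],[[20,14,138],-0.26,0.2],[[20,14,138],-0.26,0.2]]' >/dev/null
python3 go.py .4368 -.1925 .135 0.285
```

```text
t 54.7 at [ 0.4371 -0.1954  0.2148] yaw 0.282 q6 -0.77 w 37.7 F [ 0.5  0.3 -0.3]
  shift [79.7  0.6 -3.3] spin -0.003
```

```bash

python3 -m handwheel '[[[10,0.5,-3],0,0.2],[[28,0.5,-3],0,0.2],[[46,0.5,-3],0,0.2],[[64,0.5,-3],0,0.2],[[80,0.5,-3],0,0.2]]'
python3 -m handwheel '[[[0,0,0],0,0.2],[[0,0,0],0,0.6],[[0,0,0],0,0.9],[[0,0,0],0,1],[[0,0,0],0,1]]'
python3 -m handwheel '[[[0,0,0],0.13,1],[[0.2,0,0],0.26,1],[[0.4,0,0],0.39,1],[[0.6,0,0],0.52,1],[[0.8,0,0],0.65,1]]'
python3 -m handwheel '[[[0.2,0,0],0.13,1],[[0.4,0,0],0.26,1],[[0.6,0,0],0.39,1],[[0.8,0,0],0.5,1],[[0.8,0,0],0.6,1]]'
python3 -m handwheel '[[[0,0,0],0.03,1],[[0,0,0],0.06,1],[[0,0,0],0.1,1],[[0,0,0],0.13,1],[[0,0,0],0.13,1]]'
python3 go.py .4368 -.1925 .133 -1.006
python3 -m handwheel '[[[0,0,0],0,1],[[0,0,0],0,0.6],[[0,0,0],0,0.2],[[0,0,0],0,0.2],[[-5,0,0],0,0.2]]'
python3 -m handwheel '[[[-20,0,0],0,0.2],[[-50,0,0],0,0.2],[[-75,0,0],-0.14,0.2],[[-75,0,0],-0.28,0.2],[[-75,0,0],-0.42,0.2]]' >/dev/null
python3 go.py .5799 .0029 .2 0.285
```

```text
time_s: 55.2
ee_pos: [0.4368, -0.1919, 0.1338]
eef_rot: [-0.21, 1.565, -1.499]
force: [-0.2, -0.3, 1.1]
grip_width: 0.0373
time_s: 55.7
ee_pos: [0.4365, -0.1921, 0.1344]
eef_rot: [-0.291, 1.565, -1.579]
force: [-6.1, -1.2, 4.5]
grip_width: 0.0149
time_s: 56.2
ee_pos: [0.4364, -0.1921, 0.1339]
eef_rot: [0.365, 1.564, -1.579]
force: [-1.3, 0.3, -2.0]
grip_width: 0.0145
time_s: 56.7
ee_pos: [0.4364, -0.1921, 0.1332]
eef_rot: [0.983, 1.564, -1.565]
force: [1.5, -1.6, -4.7]
grip_width: 0.0148
time_s: 57.2
ee_pos: [0.4364, -0.1921, 0.1331]
eef_rot: [1.087, 1.564, -1.592]
force: [0.9, -1.9, -5.9]
grip_width: 0.0148
t 57.2 at [ 0.4364 -0.1921  0.1331] yaw -1.108 q6 0.62 w 14.8 F [ 0.9 -1.9 -5.9]
  shift [ 0.1  0.6 -0.2] spin -0.102
time_s: 57.7
ee_pos: [0.4362, -0.192, 0.1381]
eef_rot: [1.002, 1.565, -1.677]
force: [-0.2, 0.5, -0.7]
grip_width: 0.0368
t 58.2 at [ 0.4365 -0.1916  0.2144] yaw -0.682 q6 0.2 w 38.0 F [-0.1  0.3  0.7]
  shift [  13.2  -11.5 -241.5] spin -0.967
```

```bash

python3 -m handwheel '[[[0,-2,-40],-0.14,0.2],[[0,-4,-80],-0.28,0.2],[[0,-6,-120],-0.42,0.2],[[0,-8,-160],-0.56,0.2],[[0,-10,-205],-0.7,0.2]]' >/dev/null
python3 - <<'E'
from k import *
r=snap("p");knobs(r)
E
python3 go.py .5799 .0029 .2 0.285
```

```text
cover plane slopes [ 0.0044 -0.0035  0.1099] 1965
cover 1965 c [517.7 -95.6] size [201.9 223. ] ang 1.71 zmed 0.1127
knob px 91 c [ 0.5846 -0.1869] mid [ 0.5851 -0.1873] z 0.1489 wing yaw 0.57 len [17.1129 44.0676]
knob px 81 c [ 0.4389 -0.1898] mid [ 0.4392 -0.1893] z 0.149 wing yaw 0.596 len [16.4656 43.0143]
handle 58 c [ 508.  -144.8] size [186.2 100.4] ang 8.44 zmed 0.1532
t 58.8 at [ 0.5597 -0.0226  0.2133] yaw 0.026 q6 -0.13 w 37.7 F [0.4 0.  0.1]
  shift [ 13.2  20.8 -25.1] spin -0.259
```

Front right is home. Last is back left.

```bash

python3 -m handwheel '[[[0,10,-12],-0.13,0.2],[[0,21,-25],-0.26,0.2],[[0,21,-25],-0.26,0.2],[[0,21,-25],-0.26,0.2],[[0,21,-25],-0.26,0.2]]' >/dev/null
python3 go.py .5799 .0029 .135 0.285
```

```text
t 59.3 at [0.5796 0.0021 0.2134] yaw 0.282 q6 -0.34 w 37.5 F [-0.1 -0.3  0.4]
  shift [78.4  0.5 -1.2] spin -0.003
```

```bash

python3 -m handwheel '[[[10,0.5,-1],0,0.2],[[28,0.5,-1],0,0.2],[[46,0.5,-1],0,0.2],[[64,0.5,-1],0,0.2],[[78,0.5,-1],0,0.2]]'
python3 -m handwheel '[[[0,0,0],0,0.2],[[0,0,0],0,0.6],[[0,0,0],0,0.9],[[0,0,0],0,1],[[0,0,0],0,1]]'
python3 -m handwheel '[[[0,0,0],0.13,1],[[0.2,0,0],0.26,1],[[0.4,0,0],0.39,1],[[0.6,0,0],0.52,1],[[0.8,0,0],0.65,1]]'
python3 -m handwheel '[[[0.2,0,0],0.13,1],[[0.4,0,0],0.26,1],[[0.6,0,0],0.39,1],[[0.8,0,0],0.5,1],[[0.8,0,0],0.6,1]]'
python3 -m handwheel '[[[0,0,0],0.03,1],[[0,0,0],0.06,1],[[0,0,0],0.1,1],[[0,0,0],0.13,1],[[0,0,0],0.13,1]]'
python3 go.py .5799 .0029 .133 -1.006
python3 -m handwheel '[[[0,0,0],0,1],[[0,0,0],0,0.6],[[0,0,0],0,0.2],[[0,0,0],0,0.2],[[-5,0,0],0,0.2]]'
python3 -m handwheel '[[[-20,0,0],0,0.2],[[-50,0,0],0,0.2],[[-75,0,0],-0.14,0.2],[[-90,0,0],-0.28,0.2],[[-110,0,0],-0.42,0.2]]' >/dev/null
python3 go.py .35 -.35 .29 0.285
```

```text
time_s: 59.8
ee_pos: [0.5793, 0.0023, 0.1338]
eef_rot: [-0.234, 1.564, -1.524]
force: [-0.2, -1.6, -0.3]
grip_width: 0.0376
time_s: 60.3
ee_pos: [0.58, 0.0024, 0.1345]
eef_rot: [0.106, 1.564, -1.184]
force: [4.4, 0.3, 0.9]
grip_width: 0.0147
time_s: 60.8
ee_pos: [0.5796, 0.0024, 0.1338]
eef_rot: [0.605, 1.564, -1.34]
force: [-3.3, -0.3, 0.2]
grip_width: 0.0149
time_s: 61.3
ee_pos: [0.5791, 0.0027, 0.133]
eef_rot: [1.018, 1.565, -1.532]
force: [-2.9, 2.2, -0.3]
grip_width: 0.015
time_s: 61.8
ee_pos: [0.579, 0.0028, 0.133]
eef_rot: [1.087, 1.565, -1.593]
force: [0.0, 2.0, -2.0]
grip_width: 0.015
t 61.8 at [0.579  0.0028 0.133 ] yaw -1.109 q6 1.06 w 15.0 F [ 0.  2. -2.]
  shift [-0.   0.3 -0.9] spin -0.103
time_s: 62.3
ee_pos: [0.5788, 0.0028, 0.1377]
eef_rot: [0.95, 1.565, -1.73]
force: [-0.0, 0.3, 0.4]
grip_width: 0.0368
t 62.8 at [0.5787 0.0035 0.2487] yaw -0.683 q6 0.63 w 37.9 F [-0.3  0.7 -0.6]
  shift [-39.   46.  418.7] spin -0.968
```

```bash

python3 -m handwheel '[[[-8,5,42],0,0.2],[[-16,10,84],0,0.2],[[-24,15,126],0,0.2],[[-32,20,168],0,0.2],[[-39,25,210],0,0.2]]' >/dev/null
python3 -m handwheel '[[[0,5,42],0,0.2],[[0,10,84],0,0.2],[[0,15,126],0,0.2],[[0,20,168],0,0.2],[[0,20,208],0,0.2]]'
python3 - <<'E'
from k import *
r=snap("q");knobs(r)
a=r["top"][0][90:290,140:400];b=r["side"][0][150:250,220:330]
cv2.imwrite("pics/q.png",np.hstack([cv2.resize(a,(430,330),interpolation=cv2.INTER_CUBIC),cv2.resize(b,(363,330),interpolation=cv2.INTER_CUBIC)]))
E
```

```text
time_s: 63.8
ee_pos: [0.3474, -0.3515, 0.2916]
eef_rot: [0.769, 1.564, -1.485]
force: [0.1, -0.2, 0.1]
grip_width: 0.0373
cover plane slopes [0.0047 0.0003 0.1104] 4627
cover 4627 c [517.8 -94.5] size [201.  227.3] ang 0.91 zmed 0.1127
knob px 74 c [0.5801 0.0036] mid [0.58  0.004] z 0.1488 wing yaw 0.564 len [15.5688 43.6539]
knob px 87 c [ 0.5846 -0.1867] mid [ 0.5851 -0.1873] z 0.1492 wing yaw 0.574 len [17.6789 44.7078]
knob px 82 c [ 0.439  -0.1898] mid [ 0.4392 -0.1893] z 0.1484 wing yaw 0.599 len [16.8326 42.9749]
knob px 72 c [ 0.4335 -0.    ] mid [ 0.4329 -0.    ] z 0.149 wing yaw 0.559 len [14.9111 43.673 ]
handle 175 c [512.4 -94.1] size [187.3 220.1] ang 2.32 zmed 0.1535
```

View pics/q.png

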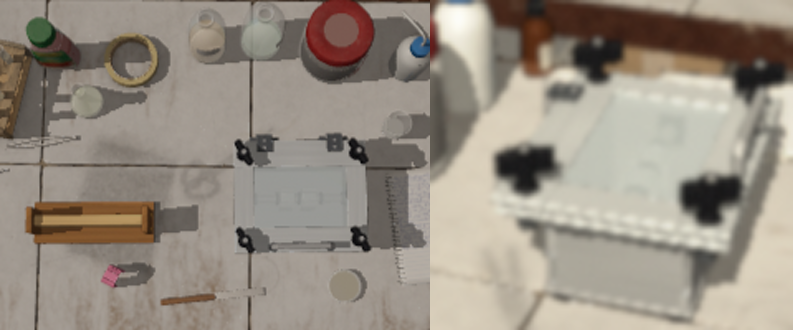

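The last picture shows the cover flat, all four knobs turned alike, and the stand empty. The flask, beaker and dish have not moved. Handing in.

```bash
python3 -c "from station import *;print(get_obs()['time_s']);print(hand_in())"
```

```text
63.9
the job is handed in; nothing more can be done
None
```

I finished the job and handed it in at 63.9 s. There were two strips on the stand, and both now hang in the two middle bays of the bar, with the cover closed and all four knobs home.

- **Strips:** I checked both on the bar before closing the cover, and they showed through the window just after it closed. The second touched the bar with about 36 N before I backed off and let it go.
- **Cover:** its top face measured 113 mm above the bench with a slope of about 0.005 rad, so it is flat within measuring error.
- **Knobs:** I worked in the order front-left, back-right, front-right, back-left. The first pass left them at about 1.25–1.32 rad. The second took each to its stop.
- **Last knob readings:** they came to about 2.57–2.61 rad, with the tops about 3 mm lower than at the start. I drove the gripper slightly past each stop, and it slipped on the wings.
- **Disagreement:** front-right read lowest, at 2.57. It had read about 0.05 rad below the gripper's own angle after the first pass too, so I took this as camera error.
- **Other items:** the flask, beaker and petri dish look untouched in the last picture. I saw no knock to the stand and no slackening of the grip.

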